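# Load the metal analyser with stick ingots

### The arm

A 6-joint arm with a two-finger parallel gripper is mounted at the origin on a cart in front of the work surface, level with it; the furniture and walls round the work are solid. World frame = base frame: x ahead of the robot, y to its left, z up, the work surface at z = 0. Lengths are in mm, angles in rad, forces in N, time in s.
With the tool pointing down it reaches from about 350 to 875 mm from the base axis. Payload 4.2 kg.
Tool frame: the origin (TCP) lies between the finger pads; the fingertips stand 11 mm ahead of it and the grasp point (between the pads) lies 8 mm behind it; z points along the fingers, y is the direction in which the jaws open and shut (so a half turn about z gives the same grasp; the last joint's range is limited). The gripper opens to 85 mm and grips with 20 to 120 N. Pads are 22 mm wide; open, the fingers measure 114 mm over their backs; the gripper's body (76 mm by 85 mm) begins 54 mm behind the grasp point. The pads swing forward as they close: fully open they stand 13 mm farther back than shut.
Start: joints at [1.36, 0.385, 0.008, 0, -1.194, -0.259], TCP at [282.909, 557.281, 242.312] pointing down, gripper open.
Joint ranges: [-3.14, 3.14], [-1.21, 2.06], [-1.07, 1.41], [-3.16, 2.05], [-2.99, -0.16], [-3.1, 3.1]. Speed limits (rad/s): [2.79, 2.79, 3.14, 3.14, 3.14, 3.14].

### API

Orientations are given as a unit quaternion [x, y, z, w].
In Python, from bench import * gives the robot as it stands.
- The arm moves only by the tool servo_tool, never from a script. Its argument "rows" is a list of rows, each a list of 7 numbers: the opening, from 0 (shut) to 1 (fully open), then the shift along the tool's x, y, z in cm, then the turn, a rotation vector about the tool's x, y, z in degrees. A call has 1 to 12 rows; each row shifts and turns the commanded pose from where the row before left it, along the tool's axes as they then stand; what a row does not reach is not made up. A row lasts 1/10 s, in which the tool goes at most 50 mm and 8.59 degrees, less where a joint would pass 70% of its speed; a pose out of reach is approached as far as the arm can. A call is refused whole if a number of a shift passes 5 or a number of a turn 8.59, either way. A call with a gripper value outside its range is refused whole. The fingers move at their own pace and stop on an object; the grip force is fixed at half the most. Time passes only in rows, so rows that do not move let the fingers close. It gives the time, the measured TCP pose, the force and the opening at its end, in the units of the state.
- read_state(): the state, without advancing time (a new reading comes with each control period).
- get_image(name): name is "scene" or "top" or "wrist"; returns a dict with "image" (420x560x3 uint8, red, green, blue), "mtx" (3x3 intrinsics, pixels), "extrinsics" (4x4, takes a point from camera to world coordinates). Camera axes: x right, y up, looking along -z (the intrinsics and any distortion apply to the point x, -y, -z); pixel columns grow to the right and rows downward; lengths in mm; the calibration is good to about 2 mm. A picture is of the moment at which its call begins. There is no depth.
- job_done(): hands the job in, once; it reports no verdict.
The state is a dict: "clock": time; "joints": joint angles; "joint_vel": joint speeds; "joint_efforts": joint torques, N m; "position": TCP position; "ee_rot": TCP orientation; "contact_force": force on the tool from outside, world axes, zero at the start; "wrist_torque": the same for the moment, N m; "gripper_width": finger opening in mm.
Only numpy, scipy, OpenCV 4.12 (cv2) and the standard library are available. Lean on these libraries where they do the work, as an engineer would, in place of code of your own. Each camera call takes 0.05 s, during which the arm holds its last target. There are 200 camera calls.

### The job

Load the metal analyser with every silver stick from the notched rest: press its sprung cover once to free it and swing it right open, then slide each stick lengthwise into a channel of its own until it is fully home against the back stop under the measuring head; held by its middle, as it has to be lifted off the rest, a stick will not go all the way in. Then swing the cover down and press it once more so that it latches shut, leaving the other things on the bench where they are.

Things in the scene. Friction and masses are not known exactly. Their poses are not given: they have to be found in the camera images.
- analyser: bench metal analyser, fixed to the bench: low grey instrument 158 (x) x 226 (y) x 30 mm under a white clamshell cover (shut: 151 x 236 mm, top 83 mm above the bench). Origin: centre of its underside, on the bench; +x to its back, +y to its left as the robot sees it, z up. Inside lies a bed 30 mm above the bench with three open-ended channels along x; see the channel, head, trough and latch points
- channel_0 (a point): middle of the left channel's mouth, on the bed (analyser x = 0, y = +66, z = 30 mm); x axis inward. The channel runs 60 mm to a back stop at x = 60 mm; it is 18 mm wide between guide blocks 18 mm high that fingers cannot enter (the mouth flares to 28 mm over the first 10 mm). A stick with less than half its length in a channel tips out of it
- channel_1 (a point): the same of the middle channel (analyser y = +16 mm)
- channel_2 (a point): the same of the right channel (analyser y = -34 mm)
- head_front (a point): lower front edge of the black measuring head, in its middle (analyser x = 28, y = 19, z = 48 mm): from here to the back stop the head roofs the channels 18 mm above the bed and is itself 18 mm thick; the channels are open above between their mouths and the head
- trough (a point): middle of the floor of the finger trough in front of the channel mouths (analyser x = -29, y = 19, z = 8 mm): 58 mm long in x from the mouths to a low front sill (x = -58 to -66 mm, top 22 mm above the bench), y from -68 to +104 mm
- latch_housing (a point): middle of the top of the latch housing in the right front corner under the cover (analyser x = -40, y = -86, z = 64 mm; x from -56 to -24, y from -104 to -68 mm). Behind it (analyser x = -10, y = -86 mm) a sprung plunger 10 mm thick stands up to 76 mm above the bench with the cover open; it lifts the freed cover
- cover (a joint): cover's angle (rad): 0 latched; 1.55 open on its stop, where it stays; about 0.22 popped up; to -0.078 pressed in. Push-push latch: latched, press it in below -0.07 (it takes about 4 N and 11 mm of the pad) and let go: it springs up to 0.22. From there press it in (it stops near -0.05) and let go: it returns to 0, held. Let go between 0.25 and 1.2 it falls back to 0.22
- cover_hinge (a point): middle of the cover's hinge line (analyser x = +78, y = 0, z = 30 mm); the line runs along y, positive angles lift the front
- cover_handle (a point): middle of the round bar of the cover's front handle, 10 mm thick, 90 mm long along y, 34 mm in front of the cover's front wall; cover shut: analyser x = -107, z = 56 mm. It turns with the cover, 187 mm from the hinge line
- cover_press (a point): middle of the ribbed press pad on top of the cover near its front edge (cover shut: analyser x = -53, z = 84 mm); press here, straight down
- rest: notched wooden rest, fixed to the bench, 120 (x) x 136 (y) x 36 mm; origin: centre of its underside. Three notches along x at y = +42, 0, -42 mm, cut in two combs 36 mm high (x = 22 to 38 mm on either side). A stick lies in them, underside 22 mm above the bench; only its middle, 44 mm between the combs, is free to grip, over a base 9 mm high
- clear_bench (a point): a point on the bare bench top (z = 0) that always lies clear between the analyser and the rest: the strip between those two is free over 0.06 m before and behind this point (along world x); farther forward the bench top is cut away in an arc, farther back lie bystanders
- stick_a_mid (a point): centre of a cast silver stick ingot, 100 (x) x 14 (y) x 14 mm (z), about 0.15 kg, both ends alike; its x axis runs along the stick. At the start in one of the rest's notches; may be absent
- stick_b_mid (a point): centre of a cast silver stick ingot, 100 (x) x 14 (y) x 14 mm (z), about 0.15 kg, both ends alike; its x axis runs along the stick. At the start in one of the rest's notches; may be absent
- stick_c_mid (a point): centre of a cast silver stick ingot, 100 (x) x 14 (y) x 14 mm (z), about 0.15 kg, both ends alike; its x axis runs along the stick. At the start in one of the rest's notches; may be absent
- anvil_block: bystander: steel anvil block 50 x 50 x 16 mm, loose; origin at the centre of its underside
- ring_clamp_loose: bystander: wooden ring clamp 25 x 110 x 18 mm, loose, long side along y; origin at the centre of its underside
- tweezers_loose: bystander: steel tweezers 12 x 133 x 9 mm, loose, long side along y; origin at the centre of their underside

How it is judged:
By the outcome, as a careful person would: the job done as asked, in the order asked, and still so for the second after the job is handed in, with the robot touching nothing.
Of stick_a, stick_b, stick_c only 2 to 3 are there at a start; the rules pass over those that are not, and their reading is None.
At some moment in a run one of stick_a, stick_b, stick_c may be knocked a few centimetres aside while the robot is not near it.
Once in a run the grip may slacken for a moment while it holds something.
It also fails if it takes over 210 s, if anything falls off the work surface, if the arm or the gripper's body presses on something with over 40 N, if the wrist force passes 120 N, or if a joint passes its speed limit or range.

## Working session

There is one attempt and no reset: what is moved stays moved. The work goes in short steps, Python scripts to look and compute and a tool call to move; the robot and the scene stay as the last step left them, time stands still between calls to the robot, and variables do not carry over. Pictures are saved under pics/ and viewed, about 12 in all and at most 16, crops included, and the job is handed in when it is done.

Besides the shell and the picture viewer there is one more tool, called after "Request:" as a command line: name --pt "numbers of a row" for each row, then --argument value for the rest. servo_tool: Moves the arm, as the interface text tells. Its arguments: {"type":"object","properties":{"rows":{"type":"array","items":{"type":"array","items":{"type":"number"}}}},"required":["rows"]}

```bash
ls; mkdir -p pics; python3 - <<'E'
from bench import *
import cv2
s=read_state(); print({k:np.round(v,3).tolist() if not isinstance(v,float) else v for k,v in s.items()} if 'np' in globals() else s)
for n in("scene","top"):
    d=get_image(n); cv2.imwrite(f"pics/{n}0.png",d["image"][:,:,::-1]); print(n,d["mtx"],d["extrinsics"])
E
```

```text
pics
{'clock': 0.0, 'joints': array([ 1.35958237e+00,  3.85577948e-01,  6.60420578e-03, -5.00172214e-04,
       -1.19395962e+00, -2.58595696e-01]), 'joint_vel': array([-0.00055261, -0.00056396, -0.00062542, -0.00051733,  0.00151538,
       -0.00023002]), 'joint_efforts': array([ 4.35254906e-04, -3.92288375e+01,  1.88405818e+01,  4.18623000e+00,
       -4.61090327e-03,  1.45149535e-06]), 'position': array([282.67911255, 556.79551159, 241.19998762]), 'ee_rot': array([ 9.72514434e-01, -2.32840030e-01, -2.07062910e-04,  1.07372608e-03]), 'contact_force': array([-0.00835628, -0.28314474, -0.38449887]), 'wrist_torque': array([-0.03702963,  0.00705159,  0.01792201]), 'gripper_width': 84.72873417198166}
scene [[392.11227656   0.         276.90431762]
 [  0.         392.11227656 220.44273009]
 [  0.           0.           1.        ]] [[-7.74389562e-01  4.42141575e-01 -4.52583291e-01  1.90877251e+02]
 [-6.32515913e-01 -5.23308409e-01  5.71027083e-01  6.07023872e+02]
 [ 1.56341718e-02  7.28463546e-01  6.84906151e-01  6.79402182e+02]
 [ 0.00000000e+00  0.00000000e+00  0.00000000e+00  1.00000000e+00]]
top [[498.15323972   0.         280.85447128]
 [  0.         498.15323972 204.86315318]
 [  0.           0.           1.        ]] [[-5.50980099e-02  9.77965113e-01 -2.01366448e-01  3.96995712e+02]
 [-9.98480252e-01 -5.37273131e-02  1.22703509e-02  1.20492100e+02]
 [ 1.18109691e-03  2.01736494e-01  9.79439121e-01  1.14546791e+03]
 [ 0.00000000e+00  0.00000000e+00  0.00000000e+00  1.00000000e+00]]
```

View pics/scene0.png

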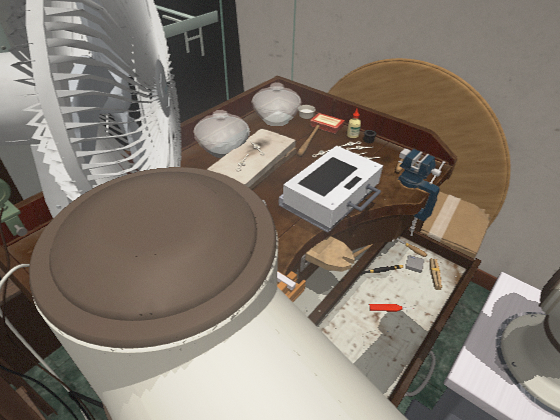

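View pics/top0.png

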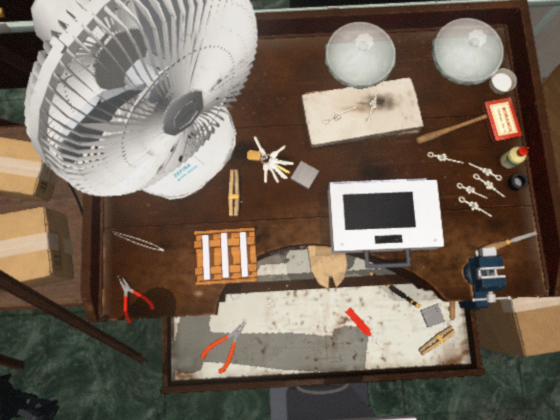

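The top view shows all three sticks in the rest near (225,256), the shut analyser near (385,215) with its handle at (387,258), and the anvil and ring clamp at (305,175) and (235,192). The scene view is mostly blocked by the arm. Next I'll measure positions.

```bash
cat > h.py <<'E'
from bench import *
import numpy as np, cv2
from scipy.spatial.transform import Rotation as R
def ray(d,uv,z):
    K,T=np.array(d["mtx"]),np.array(d["extrinsics"])
    p=np.linalg.inv(K)@[uv[0],uv[1],1]; v=T[:3,:3]@[p[0],-p[1],-p[2]]; o=T[:3,3]
    return o+v*(z-o[2])/v[2]
def proj(d,P):
    K,T=np.array(d["mtx"]),np.array(d["extrinsics"])
    c=T[:3,:3].T@(np.array(P,float)-T[:3,3]); q=K@[c[0],-c[1],-c[2]]; return q[:2]/q[2]
def blobs(mask,mn=60):
    cs,_=cv2.findContours(mask.astype(np.uint8),cv2.RETR_EXTERNAL,cv2.CHAIN_APPROX_NONE)
    return [c for c in cs if cv2.contourArea(c)>mn]
def rect(d,c,z):
    P=np.array([ray(d,p[0],z)[:2] for p in c],np.float32)
    return cv2.minAreaRect(P)
def save(d,name,box=None,f=1):
    im=d["image"][:,:,::-1]
    if box: im=im[box[1]:box[3],box[0]:box[2]]
    cv2.imwrite("pics/"+name,cv2.resize(im,None,fx=f,fy=f,interpolation=cv2.INTER_CUBIC))
def st():
    s=read_state(); print("t",round(s["clock"],2),"p",np.round(s["position"],1),"x",np.round(R.from_quat(s["ee_rot"]).as_matrix()[:,0],3),"y",np.round(R.from_quat(s["ee_rot"]).as_matrix()[:,1],3),"z",np.round(R.from_quat(s["ee_rot"]).as_matrix()[:,2],3),"F",np.round(s["contact_force"],1),"w",round(s["gripper_width"],1)); return s
E
python3 - <<'E'
from h import *
d=get_image("top"); im=d["image"].astype(int); mn=im.min(2)
m=(mn>200); m[:160]=0; m[290:]=0
for c in blobs(m,50):
    x,y,w,h=cv2.boundingRect(c)
    if x<190: continue
    print((x,y,w,h),"z36",rect(d,c,36),"z83",rect(d,c,83) if w>50 else "")
r,g,b=[im[:,:,i] for i in range(3)]
o=((r-b)>60)&(r>120); o[:225]=0;o[288:]=0;o[:,:190]=0;o[:,262:]=0
c=np.vstack(blobs(o,20)); print("rest z36",rect(d,c,36))
for n,P in dict(handle_guess=(0,0,0)).items(): pass
save(d,"topcrop.png",(180,160,460,300),2.8)
# handle in white-grey
E
```

```text
(484, 248, 12, 7) z36 ((494.5667419433594, -352.428955078125), (25.121644973754883, 13.420096397399902), 86.84864807128906) z83 
(202, 235, 8, 44) z36 ((517.3877563476562, 280.56610107421875), (96.41830444335938, 12.59138298034668), 0.722258448600769) z83 
(221, 233, 7, 44) z36 ((519.658935546875, 238.85643005371094), (96.52885437011719, 12.564743041992188), 0.7053492069244385) z83 
(240, 232, 8, 45) z36 ((518.616943359375, 196.5132293701172), (98.14702606201172, 12.632150650024414), 0.8232353329658508) z83 
(330, 179, 113, 72) z36 ((592.362548828125, -128.95970153808594), (244.9210662841797, 157.2480926513672), 89.3058853149414) z83 ((584.0863037109375, -118.39224243164062), (234.54559326171875, 150.5866241455078), 89.30589294433594)
(264, 160, 29, 22) z36 ((708.49658203125, 107.81278228759766), (49.004703521728516, 65.69964599609375), 1.8270642757415771) z83 
rest z36 ((515.7176513671875, 237.03988647460938), (122.62039947509766, 137.7168731689453), 0.7142655253410339)
```

View pics/topcrop.png

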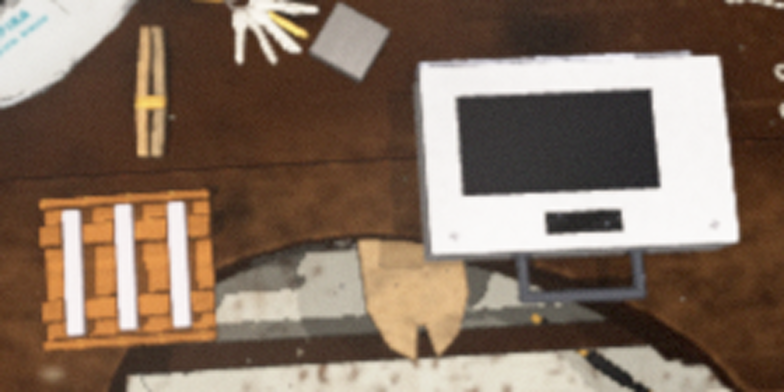

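Request:
servo_tool --pt "0 0 0 0 0 0 -6.72" --pt "0 0 0 0 0 0 -6.72" --pt "0 0 0 0 0 0 -6.72" --pt "0 0 0 0 0 0 -6.72" --pt "0 1.37 3.75 0 0 0 0" --pt "0 1.37 3.75 0 0 0 0" --pt "0 1.37 3.75 0 0 0 0" --pt "0 1.37 3.75 0 0 0 0" --pt "0 1.37 3.75 0 0 0 0" --pt "0 1.37 3.75 0 0 0 0" --pt "0 1.37 3.75 0 0 0 0" --pt "0 1.37 3.75 0 0 0 0"

```text
clock: 1.35
position: [392.4, 255.5, 242.2]
ee_rot: [1.0, -0.0, -0.0, 0.0]
contact_force: [0.2, -0.8, -0.2]
gripper_width: 0.2
```

Request:
servo_tool --pt "0 1.37 3.75 0 0 0 0" --pt "0 1.37 3.75 0 0 0 0" --pt "0 1.37 3.75 0 0 0 0" --pt "0 1.37 3.75 0 0 0 0" --pt "0 1.37 3.75 0 0 0 0" --pt "0 1.37 3.75 0 0 0 0" --pt "0 1.37 3.75 0 0 0 0" --pt "0 1.37 3.75 0 0 0 0" --pt "0 0 0 0 0 0 0" --pt "0 0 0 0 0 0 0" --pt "0 0 0 0 0 0 0"

```text
clock: 2.45
position: [501.3, -42.4, 242.1]
ee_rot: [1.0, -0.0, -0.0, -0.0]
contact_force: [-0.1, -0.2, -0.0]
gripper_width: -0.2
```

```bash
python3 - <<'E'
from h import *
s=st()
d=get_image("wrist"); T=np.array(d["extrinsics"]); print(np.round(T,3), d["mtx"][0][0])
a=d["image"]; save(d,"w1.png")
t=get_image("scene"); save(t,"s1.png")
print("pad proj wrist",proj(d,(528.6,-117.8,84)),"scene",proj(t,(528.6,-117.8,84)))
E
```

```text
t 2.45 p [501.3 -42.4 242.1] x [ 1.    -0.    -0.001] y [-0. -1. -0.] z [-0.001  0.    -1.   ] F [-0.1 -0.2 -0. ] w -0.2
[[ 0.00000e+00  9.54000e-01  3.00000e-01  5.78618e+02]
 [-1.00000e+00  0.00000e+00  0.00000e+00 -4.16030e+01]
 [ 0.00000e+00 -3.00000e-01  9.54000e-01  3.75007e+02]
 [ 0.00000e+00  0.00000e+00  0.00000e+00  1.00000e+00]] 304.89856384654524
pad proj wrist [361.08488174 159.64198781] scene [352.39671154 182.25941583]
```

View pics/w1.png

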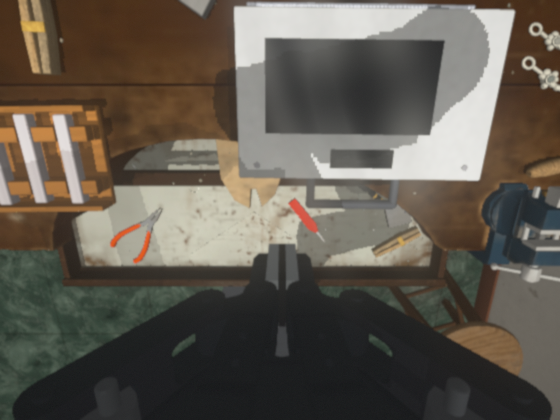

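The wrist view puts the press pad at (361,158) against a predicted (361,160), so the estimate holds. Now I'll press it.

Request:
servo_tool --pt "0 1.37 3.77 -1 0 0 0" --pt "0 1.37 3.77 -1 0 0 0" --pt "0 0 0 4 0 0 0" --pt "0 0 0 4 0 0 0" --pt "0 0 0 4 0 0 0" --pt "0 0 0 3.2 0 0 0" --pt "0 0 0 0.5 0 0 0" --pt "0 0 0 0.4 0 0 0" --pt "0 0 0 0.3 0 0 0" --pt "0 0 0 0.2 0 0 0" --pt "0 0 0 0.1 0 0 0" --pt "0 0 0 0.1 0 0 0"

```text
clock: 3.75
position: [529.6, -118.3, 95.2]
ee_rot: [1.0, -0.0, 0.001, -0.0]
contact_force: [0.9, 0.4, 0.4]
gripper_width: 0.2
```

Request:
servo_tool --pt "0 0 0 0.2 0 0 0" --pt "0 0 0 0.2 0 0 0" --pt "0 0 0 0.2 0 0 0" --pt "0 0 0 0.2 0 0 0" --pt "0 0 0 0.1 0 0 0" --pt "0 0 0 0.1 0 0 0" --pt "0 0 0 0.1 0 0 0" --pt "0 0 0 0 0 0 0"

```text
clock: 4.55
position: [528.1, -118.4, 84.2]
ee_rot: [1.0, -0.0, -0.001, 0.0]
contact_force: [-7.0, 1.5, 11.7]
gripper_width: -0.1
```

Request:
servo_tool --pt "0 0 0 -0.5 0 0 0" --pt "0 0 0 -1 0 0 0" --pt "0 0 0 -2 0 0 0" --pt "0 -1 0 -4 0 0 0" --pt "0 -2 0 -4 0 0 0" --pt "0 -2 0 -2.5 0 0 0" --pt "0.3 0 0 0 0 0 0" --pt "0.3 0 0 0 0 0 0" --pt "0.3 0 0 0 0 0 0"

```text
clock: 5.45
position: [479.2, -118.1, 222.3]
ee_rot: [1.0, -0.0, -0.001, -0.0]
contact_force: [0.6, 0.7, -0.3]
gripper_width: 25.8
```

```bash
python3 - <<'E'
from h import *
s=st(); print(np.round(s["joints"],2))
d=get_image("wrist"); save(d,"w2.png")
A=np.array([581.6,-118.4,0])
for th in (0,0.22):
  a=np.arctan2(26,185)+th; h=A+[78-187*np.cos(a),1.2,30+187*np.sin(a)]
  print(th,h.round(1),proj(d,h).round(1))
E
```

```text
t 5.45 p [ 479.2 -118.1  222.3] x [ 1.    -0.001 -0.001] y [-0.001 -1.    -0.   ] z [-0.001  0.    -1.   ] F [ 0.6  0.7 -0.3] w 25.8
[ 0.09  0.18 -0.34 -0.   -1.06  1.48]
0 [ 474.4 -117.2   56. ] [281.6 189.5]
0.22 [ 484.6 -117.2   95.8] [281.5 190.4]
```

View pics/w2.png

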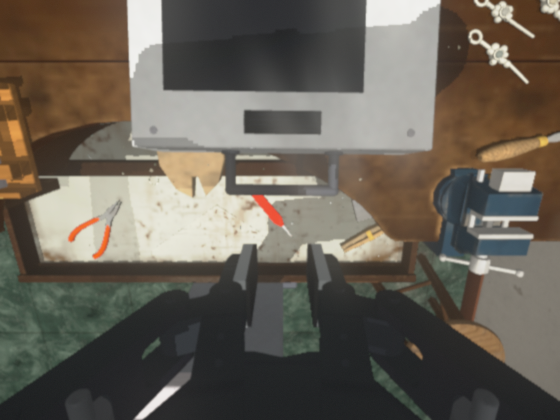

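The cover has popped, and the handle bar sits at (282,190) exactly as predicted. Next I'll turn the jaws across the bar and grip it.

Request:
servo_tool --pt "0.3 0 0 0 0 0 8.2" --pt "0.3 0 0 0 0 0 8.2" --pt "0.3 0 0 0 0 0 8.2" --pt "0.3 0 0 0 0 0 8.2" --pt "0.3 0 0 0 0 0 8.2" --pt "0.3 0 0 0 0 0 8.2" --pt "0.3 0 0 0 0 0 8.2" --pt "0.3 0 0 0 0 0 8.2" --pt "0.3 0 0 0 0 0 8.2" --pt "0.3 0 0 0 0 0 8.2" --pt "0.3 0 0 0 0 0 8.0" --pt "0.3 0 0 0 0 0 0"

```text
clock: 6.7
position: [479.2, -118.2, 221.8]
ee_rot: [-0.707, 0.707, 0.001, -0.001]
contact_force: [-0.1, 0.2, 0.6]
gripper_width: 25.7
```

Request:
servo_tool --pt "0.3 -0.1 -0.54 2 0 0 0" --pt "0.3 0 0 3 0 0 0" --pt "0.3 0 0 3 0 0 0" --pt "0.3 0 0 2 0 0 0" --pt "0.3 0 0 1 0 0 0" --pt "0.3 0 0 0.8 0 0 0" --pt "0.3 0 0 0.8 0 0 0" --pt "0.3 0 0 0 0 0 0"

```text
clock: 7.5
position: [484.3, -117.2, 96.8]
ee_rot: [-0.707, 0.707, 0.0, -0.0]
contact_force: [-0.2, 0.3, -0.9]
gripper_width: 25.5
```

Request:
servo_tool --pt "0 0 0 0 0 0 0" --pt "0 0 0 0 0 0 0" --pt "0 0 0 0 0 0 0" --pt "0 0 0 0 0 0 0"

```text
clock: 7.9
position: [484.8, -117.3, 97.9]
ee_rot: [-0.707, 0.707, -0.0, 0.0]
contact_force: [-1.3, -0.5, 2.0]
gripper_width: 8.1
```

```bash
python3 - <<'E'
import numpy as np
a=np.radians(np.linspace(20.6,96.5,19)); y=np.diff(187*np.cos(a))/10; z=-np.diff(187*np.sin(a))/10
print([[0,0,round(p,2),round(q,2),0,0,0] for p,q in zip(y,z)])
E
```

```text
[[0, 0, np.float64(-0.53), np.float64(-1.27), 0, 0, 0], [0, 0, np.float64(-0.62), np.float64(-1.23), 0, 0, 0], [0, 0, np.float64(-0.71), np.float64(-1.18), 0, 0, 0], [0, 0, np.float64(-0.8), np.float64(-1.12), 0, 0, 0], [0, 0, np.float64(-0.88), np.float64(-1.06), 0, 0, 0], [0, 0, np.float64(-0.95), np.float64(-0.99), 0, 0, 0], [0, 0, np.float64(-1.02), np.float64(-0.92), 0, 0, 0], [0, 0, np.float64(-1.09), np.float64(-0.84), 0, 0, 0], [0, 0, np.float64(-1.15), np.float64(-0.76), 0, 0, 0], [0, 0, np.float64(-1.2), np.float64(-0.67), 0, 0, 0], [0, 0, np.float64(-1.25), np.float64(-0.58), 0, 0, 0], [0, 0, np.float64(-1.29), np.float64(-0.49), 0, 0, 0], [0, 0, np.float64(-1.32), np.float64(-0.4), 0, 0, 0], [0, 0, np.float64(-1.34), np.float64(-0.3), 0, 0, 0], [0, 0, np.float64(-1.36), np.float64(-0.2), 0, 0, 0], [0, 0, np.float64(-1.37), np.float64(-0.1), 0, 0, 0], [0, 0, np.float64(-1.38), np.float64(0.0), 0, 0, 0], [0, 0, np.float64(-1.37), np.float64(0.11), 0, 0, 0]]
```

Request:
servo_tool --pt "0 0 -0.53 -1.27 0 0 0" --pt "0 0 -0.62 -1.23 0 0 0" --pt "0 0 -0.71 -1.18 0 0 0" --pt "0 0 -0.8 -1.12 0 0 0" --pt "0 0 -0.88 -1.06 0 0 0" --pt "0 0 0 0 0 0 0"

```text
clock: 8.5
position: [518.9, -117.7, 157.1]
ee_rot: [-0.707, 0.707, 0.001, -0.001]
contact_force: [-5.6, -0.6, 4.9]
gripper_width: 7.1
```

Request:
servo_tool --pt "0 0 -0.95 -0.99 0 0 0" --pt "0 0 -1.02 -0.92 0 0 0" --pt "0 0 -1.09 -0.84 0 0 0" --pt "0 0 -1.15 -0.76 0 0 0" --pt "0 0 -1.2 -0.67 0 0 0" --pt "0 0 -1.25 -0.58 0 0 0" --pt "0 0 0 0 0 0 0"

```text
clock: 9.2
position: [587.4, -118.5, 207.3]
ee_rot: [0.707, -0.707, 0.002, 0.0]
contact_force: [-6.8, -2.2, 12.4]
gripper_width: 7.2
```

Request:
servo_tool --pt "0 0 -1.29 -0.49 0 0 0" --pt "0 0 -1.32 -0.4 0 0 0" --pt "0 0 -1.34 -0.3 0 0 0" --pt "0 0 -1.36 -0.2 0 0 0" --pt "0 0 0 0 0 0 0"

```text
clock: 9.7
position: [641.6, -119.1, 219.8]
ee_rot: [-0.707, 0.707, -0.003, 0.0]
contact_force: [-1.4, -4.5, 5.7]
gripper_width: 7.0
```

Request:
servo_tool --pt "0 0 -1.37 -0.1 0 0 0" --pt "0 0 -1.37 0 0 0 0" --pt "0 0 -1.0 0.1 0 0 0" --pt "0 0 0 0 0 0 0"

```text
clock: 10.1
position: [678.5, -119.3, 219.2]
ee_rot: [-0.707, 0.708, -0.002, -0.0]
contact_force: [0.2, -5.0, 5.1]
gripper_width: 7.4
```

```bash
python3 - <<'E'
from h import *
s=st(); d=get_image("scene"); save(d,"s3.png",(200,90,480,290),2.5)
E
```

```text
t 10.1 p [ 678.5 -119.3  219.2] x [-0.001 -1.     0.003] y [-1.     0.001 -0.003] z [ 0.003 -0.003 -1.   ] F [ 0.2 -5.   5.1] w 7.4
```

View pics/s3.png

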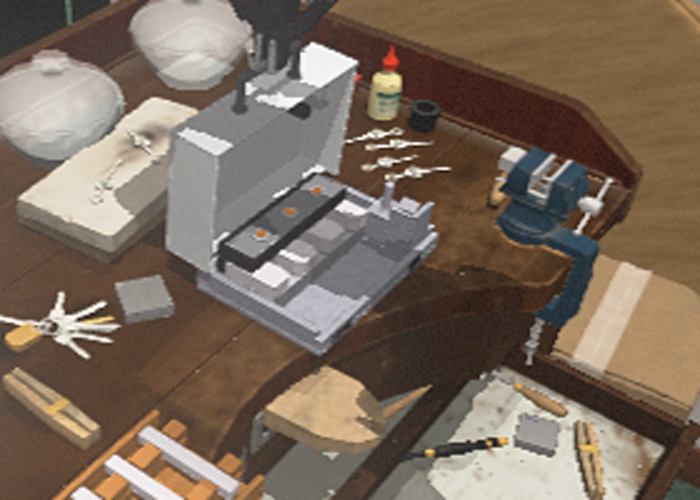

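The cover now stands upright, with the bed and three channels exposed. I'll nudge it to the stop and release.

Request:
servo_tool --pt "0 0 -0.3 0 0 0 0" --pt "0.25 0 0 0 0 0 0" --pt "0.25 0 0 0 0 0 0" --pt "0.25 0 0 0 0 0 0" --pt "0.25 0 0 -1.5 0 0 0" --pt "0.25 0 0 -3 0 0 0" --pt "0.25 0 1 -2 0 0 0" --pt "0.25 0 4 0 0 0 0" --pt "0.25 0 4.5 0 0 0 0" --pt "0.25 0 4.5 0 0 0 0"

```text
clock: 11.15
position: [538.4, -116.9, 281.7]
ee_rot: [-0.707, 0.707, 0.0, -0.0]
contact_force: [-0.1, 0.0, 0.5]
gripper_width: 21.6
```

```bash
python3 - <<'E'
from h import *
s=st(); print(np.round(s["joints"],2)); d=get_image("top"); save(d,"t4.png",(180,150,460,300),2.8)
im=d["image"].astype(int); m=(im.min(2)>195); m[:225]=0; m[290:]=0; m[:,:195]=0; m[:,255:]=0
for c in blobs(m,50): print(cv2.boundingRect(c),rect(d,c,36))
E
```

```text
t 11.15 p [ 538.4 -116.9  281.7] x [-0. -1. -0.] y [-1.     0.     0.001] z [-0.001  0.    -1.   ] F [-0.1  0.   0.5] w 21.6
[ 0.08  0.23 -0.11 -0.   -1.23 -0.08]
(222, 250, 6, 27) ((500.4455261230469, 238.4985809326172), (58.164058685302734, 10.247865676879883), 1.2152609825134277)
(203, 236, 6, 43) ((516.41064453125, 280.2174377441406), (94.15223693847656, 10.550021171569824), 0.6823151111602783)
```

View pics/t4.png

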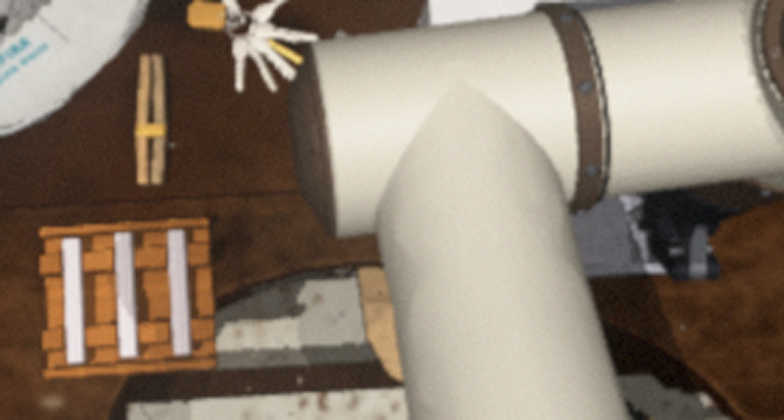

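Request:
servo_tool --pt "0.5 0 0 0 0 0 -8.2" --pt "0.5 0 0 0 0 0 -8.2" --pt "0.5 0 0 0 0 0 -8.2" --pt "0.5 0 0 0 0 0 -8.2" --pt "0.5 0 0 0 0 0 -8.2" --pt "0.5 0 0 0 0 0 -8.2" --pt "0.5 0 0 0 0 0 -8.2" --pt "0.5 0 0 0 0 0 -8.2" --pt "0.5 0 0 0 0 0 -8.2" --pt "0.5 0 0 0 0 0 -8.2" --pt "0.5 0 0 0 0 0 -8.0" --pt "0.5 0 0 0 0 0 0"

```text
clock: 12.4
position: [540.1, -116.9, 282.1]
ee_rot: [1.0, -0.0, -0.0, -0.0]
contact_force: [0.2, -0.1, -0.8]
gripper_width: 43.3
```

```bash
python3 - <<'E'
from h import *
s=st(); d=get_image("wrist"); 
A=np.array([581.6,-118.4,0]); Rz=R.from_euler('z',-0.012).as_matrix()
im=d["image"].copy()
for p in [(0,66,30),(0,16,30),(0,-34,30),(28,66,48),(28,-34,48),(-58,66,22),(-58,-34,22),(-40,-86,64),(-10,-86,76)]:
    q=proj(d,A+Rz@p); print(p,q.round(1)); cv2.drawMarker(im,tuple(int(round(v)) for v in q),(255,0,0),cv2.MARKER_CROSS,8,1)
d["image"]=im; save(d,"w5.png",(100,0,480,270),2)
E
```

```text
t 12.4 p [ 540.1 -116.9  282.1] x [ 1. -0. -0.] y [-0. -1. -0.] z [-0.  0. -1.] F [ 0.2 -0.1 -0.8] w 43.3
(0, 66, 30) [230.2 134.6]
(0, 16, 30) [270.6 135.1]
(0, -34, 30) [310.9 135.6]
(28, 66, 48) [226.8 111.3]
(28, -34, 48) [313.3 112.4]
(-58, 66, 22) [232.9 178.8]
(-58, -34, 22) [308.6 179.7]
(-40, -86, 64) [356.5 173.6]
(-10, -86, 76) [361.3 149.3]
```

View pics/w5.png

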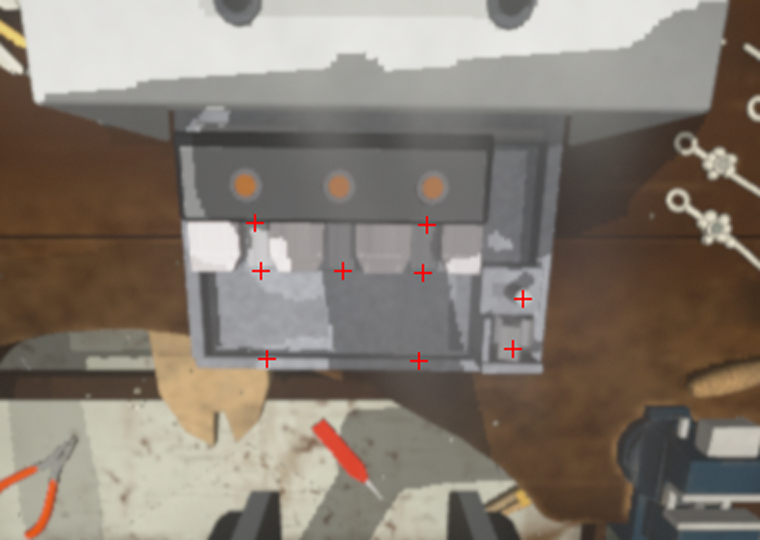

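The predicted crosses land on the channel mouths, head edge and sill to about 1–2 mm. On to the rest.

Request:
servo_tool --pt "0.5 -0.27 -3.9 0 0 0 0" --pt "0.5 -0.27 -3.9 0 0 0 0" --pt "0.5 -0.27 -3.9 0 0 0 0" --pt "0.5 -0.27 -3.9 1 0 0 0" --pt "0.5 -0.27 -3.9 2 0 0 0" --pt "0.5 -0.27 -3.9 2 0 0 0" --pt "0.5 -0.27 -3.9 2.5 0 0 0" --pt "0.5 -0.27 -3.9 2.5 0 0 0" --pt "0.5 0 0 0 0 0 0" --pt "0.5 0 0 0 0 0 0"

```text
clock: 13.45
position: [518.3, 195.5, 181.7]
ee_rot: [1.0, -0.0, -0.001, 0.001]
contact_force: [0.3, -0.4, 0.0]
gripper_width: 42.6
```

```bash
cat >> h.py <<'E'
def sticks(d,z,reg=None,thr=150):
    im=d["image"].astype(int); m=(im.min(2)>thr)&((im.max(2)-im.min(2))<40)
    if reg: k=np.zeros_like(m); k[reg[1]:reg[3],reg[0]:reg[2]]=1; m&=k
    for c in blobs(m,100):
        r=rect(d,c,z); a,b=sorted(r[1])
        if 6<a<25 and 25<b<115: print(cv2.boundingRect(c),[np.round(v,1).tolist() for v in r])
E
python3 - <<'E'
from h import *
s=st(); d=get_image("wrist"); save(d,"w6.png"); sticks(d,36); print(proj(d,(518.6,196.5,36)), proj(d,(517.4,280.6,36)))
E
```

```text
t 13.45 p [518.3 195.5 181.7] x [ 1.    -0.001 -0.001] y [-0.001 -1.     0.001] z [-0.001 -0.001 -1.   ] F [ 0.3 -0.4  0. ] w 42.6
(18, 219, 21, 28) [[475.4, 444.8], [28.5, 10.9], 22.3]
(232, 205, 13, 32) [[487.5, 238.8], [11.8, 32.8], 87.9]
(275, 197, 13, 40) [[491.5, 196.8], [40.6, 11.8], 0.3]
(179, 138, 25, 102) [[517.6, 281.1], [99.2, 14.3], 0.7]
(274, 137, 14, 37) [[551.5, 197.0], [12.0, 33.0], 89.5]
(226, 135, 16, 31) [[556.2, 239.9], [13.7, 27.7], 87.7]
(0, 120, 98, 43) [[562.5, 405.9], [87.0, 11.5], 68.0]
[281.17146157 190.02354591] [192.4665367  191.29885584]
```

View pics/w6.png

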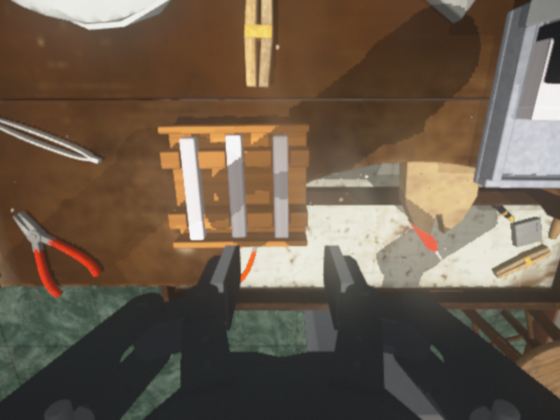

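The wrist view shows all three sticks seated. The right one is at (281,187), near world (519,197). I'll pick it by its middle.

Request:
servo_tool --pt "0.3 -0.13 -0.14 0 0 0 0" --pt "0.3 0 0 3 0 0 0" --pt "0.3 0 0 4 0 0 0" --pt "0.3 0 0 4 0 0 0" --pt "0.3 0 0 2 0 0 0" --pt "0.3 0 0 1.5 0 0 0" --pt "0.3 0 0 1.2 0 0 0" --pt "0.3 0 0 0 0 0 0"

```text
clock: 14.3
position: [517.0, 195.1, 24.7]
ee_rot: [1.0, -0.001, -0.001, 0.0]
contact_force: [-0.4, 0.1, 0.2]
gripper_width: 25.5
```

Request:
servo_tool --pt "0 0 0 0 0 0 0" --pt "0 0 0 0 0 0 0" --pt "0 0 0 0 0 0 0" --pt "0 0 0 0 0 0 0" --pt "0 0 0 -1 0 0 0" --pt "0 0 0 -2 0 0 0" --pt "0 0 0 -3 0 0 0" --pt "0 0 0 0 0 0 0"

```text
clock: 15.1
position: [519.8, 197.8, 90.0]
ee_rot: [1.0, 0.0, 0.004, -0.002]
contact_force: [0.3, 0.2, -0.3]
gripper_width: 12.5
```

```bash
python3 - <<'E'
from h import *
s=st(); d=get_image("top")
for uv in [(275,251),(291,246),(305,246),(305,188),(318,172)]: print(uv,ray(d,uv,0).round(0))
w=get_image("wrist"); save(w,"w7.png",(180,100,420,300),2)
E
```

```text
t 15.1 p [519.8 197.8  90. ] x [1.    0.001 0.008] y [ 0.001 -1.    -0.005] z [ 0.008  0.005 -1.   ] F [ 0.3  0.2 -0.3] w 12.5
(275, 251) [525. 126.   0.]
(291, 246) [534.  88.   0.]
(305, 246) [533.  56.   0.]
(305, 188) [670.  47.   0.]
(318, 172) [707.  13.   0.]
```

View pics/w7.png

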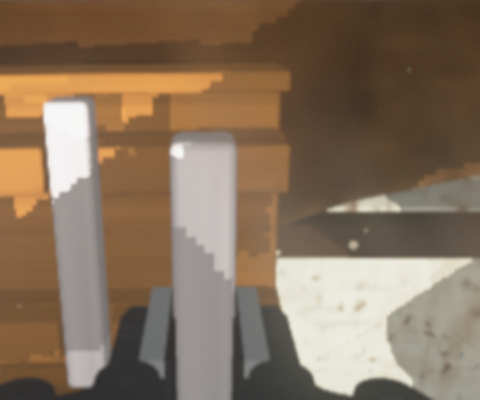

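The stick is held but sits too deep in the jaws to lay flat on the bench, since the tips would touch first. I'll set it back and regrip nearer the fingertips.

Request:
servo_tool --pt "0 0 0 2 0 0 0" --pt "0 0 0 2 0 0 0" --pt "0 0 0 1.5 0 0 0" --pt "0 0 0 0.5 0 0 0" --pt "0 0 0 0 0 0 0" --pt "0.3 0 0 0 0 0 0" --pt "0.3 0 0 0 0 0 0" --pt "0.3 0 0 0 0 0 0" --pt "0.3 0 0 -1 0 0 0" --pt "0.3 0 0 0 0 0 0"

```text
clock: 16.2
position: [518.1, 196.6, 36.6]
ee_rot: [1.0, -0.0, 0.001, -0.001]
contact_force: [0.4, 0.7, -0.0]
gripper_width: 26.0
```

Request:
servo_tool --pt "0 0 0 0 0 0 0" --pt "0 0 0 0 0 0 0" --pt "0 0 0 0 0 0 0" --pt "0 0 0 0 0 0 0" --pt "0 0 0 -0.5 0 0 0" --pt "0 0 0 -1 0 0 0" --pt "0 0 0 -2 0 0 0" --pt "0 0 0 -2 0 0 0" --pt "0 0 0 0 0 0 0" --pt "0 0 0 0 0 0 0"

```text
clock: 17.2
position: [517.1, 196.1, 90.6]
ee_rot: [1.0, -0.001, 0.0, -0.0]
contact_force: [-0.3, 0.8, -1.0]
gripper_width: 12.1
```

```bash
python3 - <<'E'
from h import *
s=st(); w=get_image("wrist"); sticks(w,85,(240,100,340,300),120); sticks(w,36,(100,80,240,300),120)
E
```

```text
t 17.2 p [517.1 196.1  90.6] x [ 1.    -0.001  0.   ] y [-0.001 -1.    -0.001] z [ 0.     0.001 -1.   ] F [-0.3  0.8 -1. ] w 12.1
(316, 226, 24, 68) [[518.9, 173.5], [38.6, 11.4], 3.2]
(267, 167, 31, 133) [[531.7, 196.8], [14.2, 70.8], 89.9]
(133, 150, 44, 142) [[518.2, 280.2], [100.0, 16.1], 1.2]
(200, 146, 33, 143) [[520.6, 239.3], [99.8, 15.5], 0.3]
```

Request:
servo_tool --pt "0 1.72 2 0 0 0 0" --pt "0 1.72 2 0 0 0 0" --pt "0 1.72 2 0 0 0 0" --pt "0 1.72 2 0 0 0 0" --pt "0 1.72 2.1 0 0 0 0" --pt "0 0 0 2 0 0 0" --pt "0 0 0 2 0 0 0" --pt "0 0 0 2 0 0 0" --pt "0 0 0 0.8 0 0 0" --pt "0 0 0 0.4 0 0 0" --pt "0 0 0 0 0 0 0"

```text
clock: 18.35
position: [603.0, 95.0, 17.9]
ee_rot: [1.0, -0.0, -0.001, 0.0]
contact_force: [0.7, 0.5, -0.9]
gripper_width: 11.9
```

Request:
servo_tool --pt "0 0 0 0.2 0 0 0" --pt "0 0 0 0.1 0 0 0" --pt "0 0 0 0 0 0 0" --pt "0.3 0 0 0 0 0 0" --pt "0.3 0 0 0 0 0 0" --pt "0.3 0 0 0 0 0 0" --pt "0.3 0 0 -2 0 0 0" --pt "0.3 0 0 -3 0 0 0" --pt "0.3 -1.2 0 -3 0 0 0" --pt "0.3 -1.2 0 0 0 0 0" --pt "0.3 -1.2 0 0 0 0 0" --pt "0.3 0 0 0 0 0 0"

```text
clock: 19.55
position: [566.0, 95.0, 96.0]
ee_rot: [1.0, -0.0, -0.0, -0.0]
contact_force: [0.4, -0.2, 0.0]
gripper_width: 25.8
```

```bash
python3 - <<'E'
from h import *
s=st(); w=get_image("wrist"); save(w,"w8.png"); sticks(w,14,(200,60,360,300),120)
E
```

```text
t 19.55 p [566.  95.  96.] x [ 1. -0. -0.] y [-0. -1. -0.] z [-0.  0. -1.] F [ 0.4 -0.2  0. ] w 25.8
(200, 257, 27, 40) [[511.9, 151.0], [20.4, 37.3], 85.4]
(271, 89, 21, 140) [[603.8, 96.0], [99.3, 13.6], 0.0]
```

View pics/w8.png

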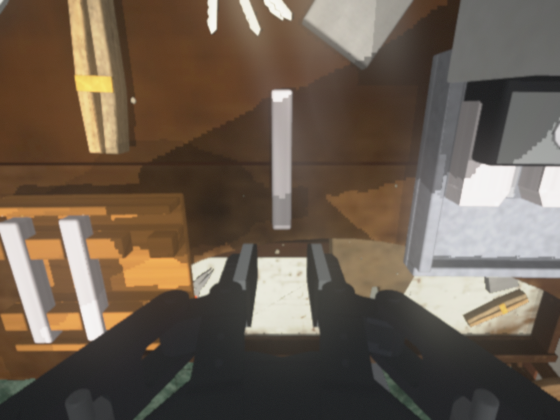

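The stick lies straight at (282,160) in clear bench. Now I'll grip it near its end.

Request:
servo_tool --pt "0.3 0.08 -0.05 3 0 0 0" --pt "0.3 0 0 3 0 0 0" --pt "0.3 0 0 1.5 0 0 0" --pt "0.3 0 0 0.7 0 0 0" --pt "0.3 0 0 0 0 0 0" --pt "0.3 0 0 0 0 0 0" --pt "0 0 0 0 0 0 0" --pt "0 0 0 0 0 0 0" --pt "0 0 0 0 0 0 0" --pt "0 0 0 0 0 0 0"

```text
clock: 20.6
position: [568.8, 95.9, 14.5]
ee_rot: [1.0, -0.0, 0.001, -0.0]
contact_force: [-0.5, -0.8, 5.0]
gripper_width: 12.4
```

Request:
servo_tool --pt "0 0 0 -0.5 0 0 0" --pt "0 0 0 -1 0 0 0" --pt "0 0 0 -2 0 0 0" --pt "0 0 0 -3 0 0 0" --pt "0 0 0 -3 0 0 0" --pt "0 0 0 0 0 0 0" --pt "0 0 0 0 0 0 0"

```text
clock: 21.3
position: [567.7, 95.7, 109.1]
ee_rot: [1.0, -0.001, 0.0, -0.0]
contact_force: [0.3, 0.1, -2.9]
gripper_width: 12.2
```

```bash
python3 - <<'E'
from h import *
s=st(); w=get_image("wrist"); save(w,"w9.png",(150,0,430,300),2); sticks(w,s["position"][2]+1,(200,10,360,300),120)
E
```

```text
t 21.3 p [567.7  95.7 109.1] x [ 1.    -0.001  0.001] y [-0.001 -1.    -0.001] z [ 0.001  0.001 -1.   ] F [ 0.3  0.1 -2.9] w 12.2
(200, 254, 44, 44) [[565.0, 126.2], [20.6, 25.4], 85.4]
(266, 86, 34, 214) [[602.0, 96.3], [13.7, 100.7], 89.6]
```

View pics/w9.png

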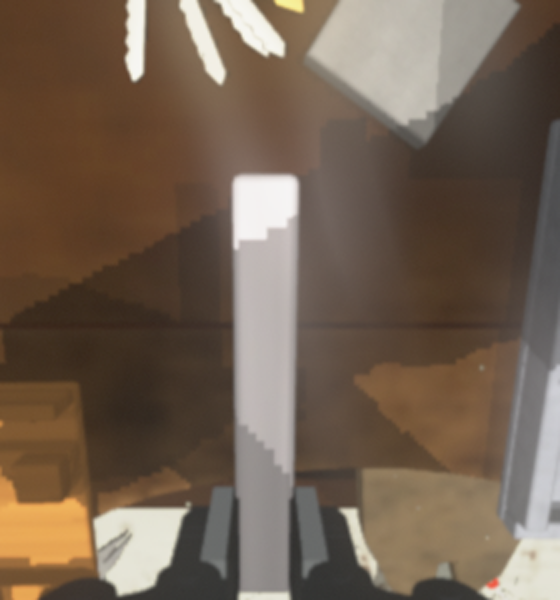

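Request:
servo_tool --pt "0 -2.6 0 0 0 0 0" --pt "0 -2.6 1.5 0 0 0 0" --pt "0 -2.6 3 0 0 0 0" --pt "0 0 3.4 0 0 0 0" --pt "0 0 3.4 0 0 0 0" --pt "0 0 3.4 0 0 0 0" --pt "0 0 3.4 0 0 0 0" --pt "0 0 3.4 0 0 0 0" --pt "0 0 2.4 0 0 0 0" --pt "0 0 1.0 0 0 0 0" --pt "0 0 0 0 0 0 0" --pt "0 0 0 0 0 0 0"

```text
clock: 22.55
position: [489.3, -152.9, 107.7]
ee_rot: [1.0, -0.0, -0.001, -0.0]
contact_force: [-0.7, 0.3, -0.5]
gripper_width: 12.2
```

```bash
python3 - <<'E'
from h import *
s=st(); w=get_image("wrist"); sticks(w,s["position"][2]+1,(200,10,360,300),120)
A=np.array([581.6,-118.4,0]); Rz=R.from_euler('z',-0.012).as_matrix()
im=w["image"].copy()
for p in [(0,16,48),(0,-34,48),(28,16,48),(28,-34,48),(28,-34,66)]:
    q=proj(w,A+Rz@p); print(p,q.round(1)); cv2.drawMarker(im,tuple(int(round(v)) for v in q),(255,0,0),cv2.MARKER_CROSS,6,1)
w["image"]=im; save(w,"w10.png",(180,0,380,200),3)
E
```

```text
t 22.55 p [ 489.3 -152.9  107.7] x [ 1.    -0.001 -0.002] y [-0.001 -1.    -0.   ] z [-0.002  0.    -1.   ] F [-0.7  0.3 -0.5] w 12.2
(200, 20, 98, 60) [[587.0, -139.0], [39.0, 20.7], 89.3]
(297, 10, 63, 156) [[570.8, -171.5], [59.3, 24.4], 4.3]
(0, 16, 48) [196.9  77.8]
(0, -34, 48) [282.1  78.9]
(28, 16, 48) [193.3  24. ]
(28, -34, 48) [282.7  25.2]
(28, -34, 66) [282.8  16.3]
```

View pics/w10.png

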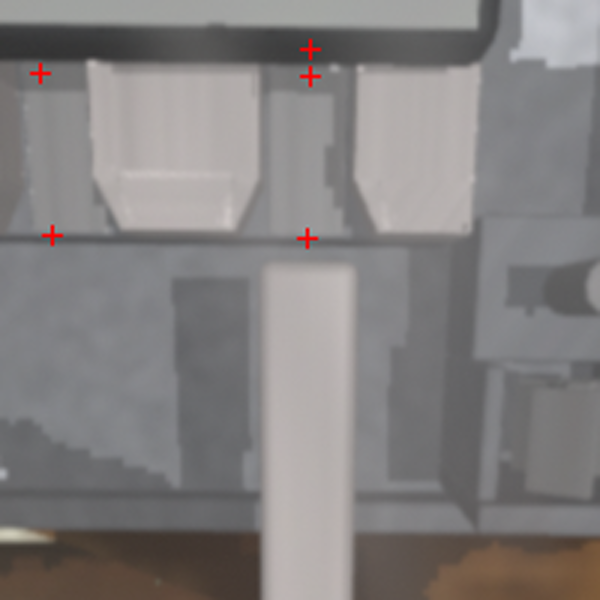

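Sixteen pictures is the limit and I've used 13, so I'll lean on numbers from here. The channel centre matches the prediction within 0.5 mm, and the stick is aligned.

Request:
servo_tool --pt "0 0 0 2 0 0 0" --pt "0 0 0 2 0 0 0" --pt "0 0 0 1.5 0 0 0" --pt "0 0 0 0.7 0 0 0" --pt "0 0 0 0 0 0 0" --pt "0 0 0 0 0 0 0"

```text
clock: 23.2
position: [490.5, -152.9, 47.0]
ee_rot: [1.0, 0.0, 0.001, 0.0]
contact_force: [0.3, 0.4, -1.0]
gripper_width: 12.0
```

Request:
servo_tool --pt "0 0.5 0 0 0 0 0" --pt "0 0.8 0 0 0 0 0" --pt "0 0.8 0 0 0 0 0" --pt "0 0.5 0 0 0 0 0" --pt "0 0 0 0 0 0 0"

```text
clock: 23.7
position: [517.0, -153.4, 46.5]
ee_rot: [1.0, -0.0, 0.001, 0.0]
contact_force: [0.2, -0.1, -1.9]
gripper_width: 12.1
```

Request:
servo_tool --pt "0 0.8 0.01 0 0 0 0" --pt "0 0.8 0.01 0 0 0 0" --pt "0 0.8 0.01 0 0 0 0" --pt "0 0.8 0.01 0 0 0 0" --pt "0 0.3 0 0 0 0 0" --pt "0 0 0 0 0 0 0"

```text
clock: 24.3
position: [551.3, -153.8, 46.3]
ee_rot: [1.0, -0.0, 0.0, -0.0]
contact_force: [-0.4, -0.3, -0.6]
gripper_width: 11.9
```

Request:
servo_tool --pt "0 0.2 0 0 0 0 0" --pt "0 0.2 0 0 0 0 0" --pt "0 0.2 0 0 0 0 0" --pt "0 0 0 0 0 0 0"

```text
clock: 24.7
position: [557.1, -153.8, 46.5]
ee_rot: [1.0, -0.0, 0.0, 0.0]
contact_force: [-1.4, -0.2, -0.7]
gripper_width: 12.0
```

Request:
servo_tool --pt "0 0.1 0 0.1 0 0 0" --pt "0 0.1 0 0.05 0 0 0" --pt "0 0 0 0 0 0 0"

```text
clock: 25.0
position: [557.6, -153.8, 44.5]
ee_rot: [1.0, -0.001, -0.001, -0.0]
contact_force: [-3.2, 0.1, 0.8]
gripper_width: 11.9
```

Request:
servo_tool --pt "0 0.1 0 0 0 0 0" --pt "0 0.1 0 0 0 0 0" --pt "0 0 0 0 0 0 0"

```text
clock: 25.3
position: [557.6, -153.8, 44.4]
ee_rot: [1.0, -0.001, -0.004, -0.0]
contact_force: [-6.4, 0.6, 3.2]
gripper_width: 12.3
```

Request:
servo_tool --pt "0.3 0 0 0 0 0 0" --pt "0.3 0 0 0 0 0 0" --pt "0.3 0 0 0 0 0 0" --pt "0.3 0 0 -2 0 0 0" --pt "0.3 0 0 -3 0 0 0" --pt "0.3 0 0 -3 0 0 0" --pt "0.3 -3 0 -3 0 0 0" --pt "0.3 -3 0 0 0 0 0" --pt "0.3 0 0 0 0 0 0" --pt "0.3 0 0 0 0 0 0"

```text
clock: 26.3
position: [501.2, -153.8, 155.7]
ee_rot: [1.0, -0.0, 0.001, 0.0]
contact_force: [0.6, 0.5, 0.3]
gripper_width: 25.5
```

```bash
python3 - <<'E'
from h import *
s=st(); w=get_image("wrist"); save(w,"w11.png",(130,0,430,240),2.6)
print(proj(w,(541.6,-153,44)),proj(w,(581,-152.4,44)))
im=w["image"].astype(int); c=int(proj(w,(545,-153,44))[0]); print([im[r,c].tolist() for r in range(100,190,3)])
E
```

```text
t 26.3 p [ 501.2 -153.8  155.7] x [ 1.    -0.     0.002] y [-0. -1.  0.] z [ 0.002 -0.    -1.   ] F [0.6 0.5 0.3] w 25.5
[281.56277918 153.64810824] [280.76432714 102.00865697]
[[182, 176, 174], [181, 175, 173], [181, 175, 173], [180, 175, 172], [180, 174, 172], [179, 173, 172], [179, 174, 173], [179, 173, 172], [178, 173, 172], [179, 173, 172], [178, 172, 171], [177, 172, 170], [178, 173, 171], [178, 172, 170], [178, 172, 170], [178, 173, 171], [178, 173, 171], [170, 165, 164], [134, 134, 136], [131, 131, 135], [129, 130, 134], [132, 133, 136], [127, 128, 131], [96, 96, 98], [129, 128, 131], [127, 128, 130], [91, 89, 88], [67, 59, 53], [67, 57, 50], [66, 56, 49]]
```

View pics/w11.png

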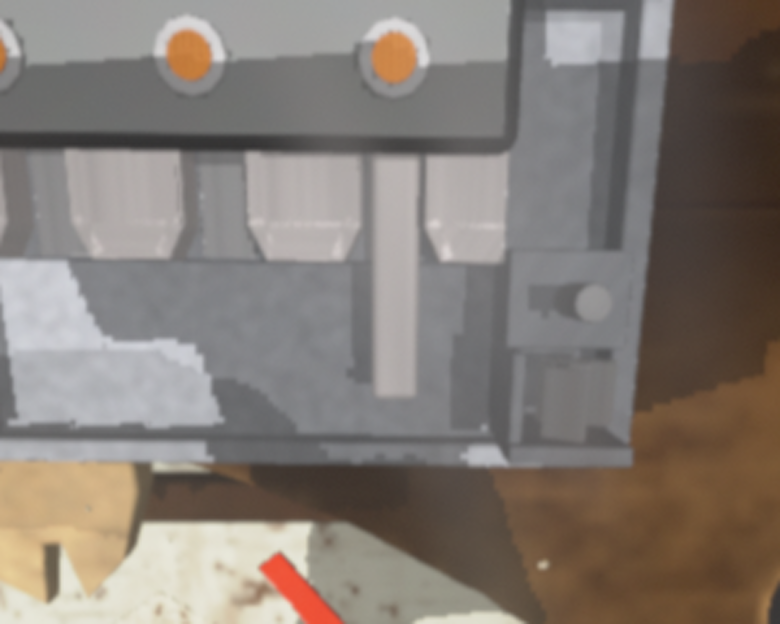

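The stick is home: its front end is at row 152 against a predicted 153.7 for home. Next is the middle stick.

Request:
servo_tool --pt "0.3 0.14 -3.57 0 0 0 0" --pt "0.3 0.14 -3.57 0 0 0 0" --pt "0.3 0.14 -3.57 0 0 0 0" --pt "0.3 0.14 -3.57 0 0 0 0" --pt "0.3 0.14 -3.57 0 0 0 0" --pt "0.3 0.14 -3.57 0 0 0 0" --pt "0.3 0.14 -3.57 0 0 0 0" --pt "0.3 0.14 -3.57 0 0 0 0" --pt "0.3 0.14 -3.57 0 0 0 0" --pt "0.3 0.14 -3.57 0 0 0 0" --pt "0.3 0.14 -3.57 0 0 0 0" --pt "0.3 0 0 0 0 0 0"

```text
clock: 27.55
position: [517.9, 243.5, 154.1]
ee_rot: [1.0, 0.002, 0.001, -0.0]
contact_force: [-0.4, -0.8, -0.3]
gripper_width: 25.5
```

```bash
python3 - <<'E'
from h import *
s=st(); w=get_image("wrist"); sticks(w,36,(150,60,420,270),110); sticks(w,36,(150,60,420,270),145)
E
```

```text
t 27.55 p [517.9 243.5 154.1] x [1.    0.004 0.002] y [ 0.004 -1.    -0.001] z [ 0.002  0.001 -1.   ] F [-0.4 -0.8 -0.3] w 25.5
(277, 260, 30, 10) [[455.0, 234.9], [9.3, 26.9], 0.3]
(313, 245, 14, 25) [[462.4, 209.9], [26.7, 8.1], 15.1]
(390, 174, 30, 17) [[530.8, 138.3], [12.5, 26.0], 32.8]
(227, 140, 23, 113) [[517.8, 281.1], [100.6, 15.5], 0.5]
(279, 137, 17, 113) [[520.7, 239.6], [100.1, 13.6], 0.9]
(277, 260, 30, 10) [[455.0, 234.9], [9.3, 26.9], 0.3]
(228, 141, 21, 111) [[517.9, 281.4], [98.8, 14.3], 0.3]
(280, 139, 16, 111) [[519.9, 239.5], [98.4, 12.4], 0.4]
```

Request:
servo_tool --pt "0.3 0 0 3 0 0 0" --pt "0.3 0 0 3 0 0 0" --pt "0.3 0 0 2 0 0 0" --pt "0.3 0 0 1 0 0 0" --pt "0.3 0 0 0 0 0 0" --pt "0.3 0 0 0 0 0 0"

```text
clock: 28.2
position: [517.3, 239.0, 65.5]
ee_rot: [1.0, -0.0, 0.001, -0.0]
contact_force: [0.3, 0.2, 0.0]
gripper_width: 25.3
```

Request:
servo_tool --pt "0.3 0 -0.05 2 0 0 0" --pt "0.3 0 0 1 0 0 0" --pt "0.3 0 0 0 0 0 0" --pt "0.3 0 0 0 0 0 0" --pt "0 0 0 0 0 0 0" --pt "0 0 0 0 0 0 0" --pt "0 0 0 0 0 0 0" --pt "0 0 0 0 0 0 0"

```text
clock: 29.0
position: [517.0, 239.6, 36.1]
ee_rot: [1.0, 0.0, 0.001, -0.0]
contact_force: [0.0, -1.7, 6.1]
gripper_width: 11.9
```

Request:
servo_tool --pt "0 0 0 -0.5 0 0 0" --pt "0 0 0 -1 0 0 0" --pt "0 0 0 -2 0 0 0" --pt "0 0 0 -2 0 0 0" --pt "0 0 0 0 0 0 0" --pt "0 0 0 0 0 0 0"

```text
clock: 29.6
position: [516.3, 239.5, 90.1]
ee_rot: [1.0, -0.001, 0.0, -0.0]
contact_force: [-0.2, -0.3, -2.3]
gripper_width: 12.3
```

```bash
python3 - <<'E'
from h import *
s=st(); w=get_image("wrist"); sticks(w,s["position"][2]+1,(240,60,340,300),120); sticks(w,36,(100,60,240,300),120)
E
```

```text
t 29.6 p [516.3 239.5  90.1] x [ 1.    -0.001  0.   ] y [-0.001 -1.    -0.001] z [ 0.     0.001 -1.   ] F [-0.2 -0.3 -2.3] w 12.3
(266, 160, 32, 140) [[535.5, 240.4], [70.5, 13.8], 0.1]
(203, 148, 33, 144) [[518.2, 280.6], [100.7, 16.0], 0.7]
```

Request:
servo_tool --pt "0 1.6 2.0 0 0 0 0" --pt "0 1.6 2.8 0 0 0 0" --pt "0 1.6 2.8 0 0 0 0" --pt "0 1.6 2.8 0 0 0 0" --pt "0 1.0 2.0 0 0 0 0" --pt "0 0.9 2 0 0 0 0" --pt "0 0 0 2 0 0 0" --pt "0 0 0 2 0 0 0" --pt "0 0 0 2 0 0 0" --pt "0 0 0 0.8 0 0 0" --pt "0 0 0 0.4 0 0 0" --pt "0 0 0 0.1 0 0 0"

```text
clock: 30.85
position: [599.4, 95.4, 16.5]
ee_rot: [1.0, -0.0, -0.0, 0.0]
contact_force: [0.8, -0.3, -0.8]
gripper_width: 12.3
```

Request:
servo_tool --pt "0 0 0 0.1 0 0 0" --pt "0 0 0 0.1 0 0 0" --pt "0 0 0 0 0 0 0" --pt "0.3 0 0 0 0 0 0" --pt "0.3 0 0 0 0 0 0" --pt "0.3 0 0 0 0 0 0" --pt "0.3 0 0 -2 0 0 0" --pt "0.3 0 0 -3 0 0 0" --pt "0.3 -1.1 0 -3 0 0 0" --pt "0.3 -1.1 0 0 0 0 0" --pt "0.3 -1.1 0 0 0 0 0" --pt "0.3 0 0 0 0 0 0"

```text
clock: 32.05
position: [564.2, 95.0, 94.2]
ee_rot: [1.0, -0.0, -0.001, 0.0]
contact_force: [0.5, -0.1, -0.0]
gripper_width: 25.8
```

```bash
python3 - <<'E'
from h import *
s=st(); w=get_image("wrist"); sticks(w,14,(220,60,360,300),120)
E
```

```text
t 32.05 p [564.2  95.   94.2] x [ 1.    -0.001 -0.003] y [-0.001 -1.     0.001] z [-0.003 -0.001 -1.   ] F [ 0.5 -0.1 -0. ] w 25.8
(270, 87, 22, 142) [[602.7, 96.5], [13.9, 99.7], 89.9]
```

Request:
servo_tool --pt "0.3 0.2 -0.12 3 0 0 0" --pt "0.3 0 0 3 0 0 0" --pt "0.3 0 0 1.3 0 0 0" --pt "0.3 0 0 0.7 0 0 0" --pt "0.3 0 0 0 0 0 0" --pt "0.3 0 0 0 0 0 0" --pt "0 0 0 0 0 0 0" --pt "0 0 0 0 0 0 0" --pt "0 0 0 0 0 0 0" --pt "0 0 0 0 0 0 0"

```text
clock: 33.1
position: [569.3, 96.9, 16.3]
ee_rot: [1.0, -0.0, 0.001, -0.0]
contact_force: [-0.5, -0.0, 6.7]
gripper_width: 11.9
```

Request:
servo_tool --pt "0 0 0 -0.5 0 0 0" --pt "0 0 0 -1 0 0 0" --pt "0 0 0 -2 0 0 0" --pt "0 0 0 -3 0 0 0" --pt "0 0 0 -3 0 0 0" --pt "0 0 0 0 0 0 0" --pt "0 0 0 0 0 0 0"

```text
clock: 33.8
position: [568.2, 96.7, 110.6]
ee_rot: [1.0, -0.001, 0.0, -0.001]
contact_force: [0.0, 0.8, -2.1]
gripper_width: 11.8
```

```bash
python3 - <<'E'
from h import *
s=st(); w=get_image("wrist"); sticks(w,s["position"][2]+1,(240,10,360,300),120)
E
```

```text
t 33.8 p [568.2  96.7 110.6] x [ 1.    -0.001  0.001] y [-0.001 -1.    -0.001] z [ 0.001  0.001 -1.   ] F [ 0.   0.8 -2.1] w 11.8
(267, 90, 34, 210) [[601.7, 97.2], [13.7, 99.3], 89.2]
```

Request:
servo_tool --pt "0 -2.6 0 0 0 0 0" --pt "0 -2.6 1.5 0 0 0 0" --pt "0 -2.6 3 0 0 0 0" --pt "0 0 3.4 0 0 0 0" --pt "0 0 3.4 0 0 0 0" --pt "0 0 3.4 0 0 0 0" --pt "0 0 2.4 0 0 0 0" --pt "0 0 1.8 0 0 0 0" --pt "0 0 1.06 0 0 0 0" --pt "0 0 0 0 0 0 0" --pt "0 0 0 0 0 0 0"

```text
clock: 34.95
position: [489.9, -102.7, 109.3]
ee_rot: [1.0, -0.0, -0.001, -0.0]
contact_force: [0.1, 0.2, -0.9]
gripper_width: 11.8
```

```bash
python3 - <<'E'
from h import *
s=st(); w=get_image("wrist"); g=w["image"].astype(int)
A=np.array([581.6,-118.4,0]); Rz=R.from_euler('z',-0.012).as_matrix()
z=s["position"][2]
# stick edges just behind its tip, at its top plane
for dx in (50,65,80):
    u0,v0=proj(w,(s["position"][0]+dx,s["position"][1],z)); r=g[int(v0)].sum(1); 
    e=np.gradient(cv2.GaussianBlur(r[None].astype(np.float32),(3,1),0)[0]); l=int(u0)-24
    a=l+np.argmax(np.abs(e[l:int(u0)-6])); b=int(u0)+6+np.argmax(np.abs(e[int(u0)+6:int(u0)+26])); print(dx,a,b,ray(w,((a+b)/2,v0),z)[:2].round(1))
# block edges at z=48
for x in (14,22):
    u0,v0=proj(w,A+Rz@np.array((x,16,48))); r=g[int(v0)].sum(1); print(x,u0.round(1),v0.round(1),r[int(u0)-22:int(u0)+23].tolist())
save(w,"w12.png")
E
```

```text
t 34.95 p [ 489.9 -102.7  109.3] x [ 1.    -0.001 -0.001] y [-0.001 -1.    -0.   ] z [-0.001  0.    -1.   ] F [ 0.1  0.2 -0.9] w 11.8
50 268 297 [ 539.9 -102.3]
65 269 298 [ 554.9 -102.7]
80 269 299 [ 569.9 -102.9]
14 282.7 53.1 [511, 510, 513, 501, 467, 464, 473, 430, 404, 408, 429, 440, 442, 442, 440, 434, 431, 427, 425, 429, 431, 434, 434, 437, 437, 437, 440, 438, 434, 432, 418, 383, 367, 368, 362, 347, 346, 364, 424, 499, 522, 524, 518, 515, 515]
22 282.9 37.7 [513, 514, 537, 590, 595, 613, 592, 478, 395, 393, 418, 434, 437, 436, 434, 470, 562, 607, 617, 624, 625, 632, 634, 633, 635, 638, 637, 636, 634, 625, 610, 568, 547, 547, 547, 526, 494, 456, 512, 661, 694, 696, 692, 687, 684]
```

Request:
servo_tool --pt "0 0 -0.03 2 0 0 0" --pt "0 0 0 2 0 0 0" --pt "0 0 0 1.5 0 0 0" --pt "0 0 0 0.6 0 0 0" --pt "0 0 0 0 0 0 0" --pt "0 0 0 0 0 0 0"

```text
clock: 35.6
position: [490.9, -102.2, 49.5]
ee_rot: [1.0, 0.0, 0.001, 0.0]
contact_force: [-0.5, -0.4, -1.4]
gripper_width: 11.9
```

Request:
servo_tool --pt "0 0.5 0 0 0 0 0" --pt "0 0.8 0 0 0 0 0" --pt "0 0.8 0 0 0 0 0" --pt "0 0.5 0 0 0 0 0" --pt "0 0 0 0 0 0 0"

```text
clock: 36.1
position: [517.4, -102.7, 49.0]
ee_rot: [1.0, -0.0, 0.001, 0.0]
contact_force: [0.4, 0.1, -1.6]
gripper_width: 12.1
```

Request:
servo_tool --pt "0 0.8 0.01 0 0 0 0" --pt "0 0.8 0.01 0 0 0 0" --pt "0 0.8 0.01 0 0 0 0" --pt "0 0.8 0.01 0 0 0 0" --pt "0 0.3 0 0 0 0 0" --pt "0 0 0 0 0 0 0"

```text
clock: 36.7
position: [551.8, -103.1, 48.7]
ee_rot: [1.0, -0.0, 0.0, 0.0]
contact_force: [-0.6, -0.1, -1.4]
gripper_width: 12.2
```

Request:
servo_tool --pt "0 0.2 0 0.1 0 0 0" --pt "0 0.2 0 0.05 0 0 0" --pt "0 0.2 0 0 0 0 0" --pt "0 0.1 0 0 0 0 0" --pt "0 0.1 0 0 0 0 0" --pt "0 0 0 0 0 0 0"

```text
clock: 37.3
position: [559.3, -103.1, 47.4]
ee_rot: [1.0, -0.0, -0.0, 0.0]
contact_force: [0.3, -0.1, -1.4]
gripper_width: 12.4
```

Request:
servo_tool --pt "0 0.1 0 0 0 0 0" --pt "0 0.1 0 0 0 0 0" --pt "0 0 0 0 0 0 0"

```text
clock: 37.6
position: [559.4, -103.2, 46.9]
ee_rot: [1.0, -0.001, -0.002, -0.0]
contact_force: [-5.4, 0.2, -0.1]
gripper_width: 11.8
```

Request:
servo_tool --pt "0.3 0.05 0 0 0 0 0" --pt "0.3 0 0 0 0 0 0" --pt "0.3 0 0 0 0 0 0" --pt "0.3 0 0 -2 0 0 0" --pt "0.3 0 0 -3 0 0 0" --pt "0.3 0 0 -3 0 0 0" --pt "0.3 -3 0 -3 0 0 0" --pt "0.3 -3 0 0 0 0 0" --pt "0.3 0 0 0 0 0 0" --pt "0.3 0 0 0 0 0 0"

```text
clock: 38.6
position: [502.2, -103.1, 158.3]
ee_rot: [1.0, -0.0, 0.001, 0.0]
contact_force: [0.2, 0.0, -0.0]
gripper_width: 25.4
```

```bash
cat >> h.py <<'E'
def fronts(w,cols):
    A=np.array([581.6,-118.4,0]); Rz=R.from_euler('z',-0.012).as_matrix(); g=w["image"].astype(int).sum(2)
    for y in cols:
        xs=np.arange(-66,-5,1.5); v=[]
        for x in xs:
            u,r=proj(w,A+Rz@np.array((x,y,44))); v.append(int(g[int(round(r)),int(round(u))-2:int(round(u))+3].mean()))
        e=np.diff(v); k=np.argmax(e); print("ch y",y,"front edge analyser x",xs[k]+.75,"step",e[k],v)
E
python3 - <<'E'
from h import *
s=st(); w=get_image("wrist"); fronts(w,(16,-34)); save(w,"w13.png")
E
```

```text
t 38.6 p [ 502.2 -103.1  158.3] x [ 1.    -0.     0.003] y [-0. -1.  0.] z [ 0.003 -0.    -1.   ] F [ 0.2  0.  -0. ] w 25.4
ch y 16 front edge analyser x -50.25 step 84 [184, 181, 180, 180, 245, 300, 312, 362, 351, 285, 289, 373, 383, 383, 385, 383, 382, 379, 406, 486, 504, 503, 502, 502, 502, 501, 502, 501, 501, 501, 501, 503, 503, 502, 502, 502, 504, 504, 505, 507, 508]
ch y -34 front edge analyser x -59.25 step 154 [255, 260, 263, 266, 372, 526, 525, 481, 374, 317, 316, 374, 379, 380, 380, 381, 381, 379, 385, 469, 503, 505, 505, 503, 504, 507, 505, 508, 509, 510, 511, 509, 510, 512, 512, 515, 515, 517, 519, 521, 523]
```

Both front ends show at the same x, about −38 with an expected −40, so both are home. Now the left stick.

Request:
servo_tool --pt "0.3 0.13 -3.49 0 0 0 0" --pt "0.3 0.13 -3.49 0 0 0 0" --pt "0.3 0.13 -3.49 0 0 0 0" --pt "0.3 0.13 -3.49 0 0 0 0" --pt "0.3 0.13 -3.49 0 0 0 0" --pt "0.3 0.13 -3.49 0 0 0 0" --pt "0.3 0.13 -3.49 0 0 0 0" --pt "0.3 0.13 -3.49 0 0 0 0" --pt "0.3 0.13 -3.49 0 0 0 0" --pt "0.3 0.13 -3.49 0 0 0 0" --pt "0.3 0.13 -3.49 0 0 0 0" --pt "0.3 0 0 0 0 0 0"

```text
clock: 39.85
position: [517.6, 285.3, 156.5]
ee_rot: [1.0, 0.002, 0.001, -0.0]
contact_force: [-0.2, -0.3, 0.8]
gripper_width: 25.8
```

Request:
servo_tool --pt "0.3 0 0 3 0 0 0" --pt "0.3 0 0 3 0 0 0" --pt "0.3 0 0 2 0 0 0" --pt "0.3 0 0 1 0 0 0" --pt "0.3 0 0 0 0 0 0" --pt "0.3 0 0 0 0 0 0"

```text
clock: 40.45
position: [517.2, 281.2, 67.9]
ee_rot: [1.0, -0.0, 0.001, -0.0]
contact_force: [-0.3, -0.7, -0.2]
gripper_width: 26.0
```

```bash
python3 - <<'E'
from h import *
s=st(); w=get_image("wrist"); save(w,"w14.png"); sticks(w,36,(150,60,420,300),110); sticks(w,36,(150,60,420,300),145)
E
```

```text
t 40.45 p [517.2 281.2  67.9] x [ 1.    -0.     0.001] y [-0. -1. -0.] z [ 0.001  0.    -1.   ] F [-0.3 -0.7 -0.2] w 26.0
(312, 244, 19, 46) [[501.0, 257.7], [31.3, 8.2], 9.4]
(234, 244, 18, 46) [[501.0, 306.1], [7.8, 31.3], 80.2]
(269, 155, 27, 145) [[523.2, 281.3], [91.0, 14.3], 0.8]
(269, 155, 26, 145) [[523.2, 281.6], [91.0, 13.8], 0.7]
```

Request:
servo_tool --pt "0.3 0 -0.02 2 0 0 0" --pt "0.3 0 0 1.2 0 0 0" --pt "0.3 0 0 0 0 0 0" --pt "0.3 0 0 0 0 0 0" --pt "0 0 0 0 0 0 0" --pt "0 0 0 0 0 0 0" --pt "0 0 0 0 0 0 0" --pt "0 0 0 0 0 0 0"

```text
clock: 41.3
position: [516.8, 281.5, 36.5]
ee_rot: [1.0, -0.0, 0.001, -0.001]
contact_force: [-1.0, -0.4, 5.7]
gripper_width: 12.1
```

Request:
servo_tool --pt "0 0 0 -0.5 0 0 0" --pt "0 0 0 -1 0 0 0" --pt "0 0 0 -2 0 0 0" --pt "0 0 0 -2 0 0 0" --pt "0 0 0 0 0 0 0" --pt "0 0 0 0 0 0 0"

```text
clock: 41.9
position: [516.0, 280.9, 90.3]
ee_rot: [1.0, -0.001, -0.0, -0.0]
contact_force: [-1.0, -0.1, -1.9]
gripper_width: 12.0
```

```bash
python3 - <<'E'
from h import *
s=st(); w=get_image("wrist"); sticks(w,s["position"][2]+1,(240,60,340,300),120)
E
```

```text
t 41.9 p [516.  280.9  90.3] x [ 1.    -0.001 -0.   ] y [-0.001 -1.    -0.001] z [-0.     0.001 -1.   ] F [-1.  -0.1 -1.9] w 12.0
(266, 164, 31, 136) [[534.3, 281.8], [68.9, 13.7], 0.8]
```

Request:
servo_tool --pt "0 1.4 2.2 0 0 0 0" --pt "0 1.4 3.2 0 0 0 0" --pt "0 1.4 3.2 0 0 0 0" --pt "0 1.4 3.2 0 0 0 0" --pt "0 1.4 3.0 0 0 0 0" --pt "0 1.0 2.2 0 0 0 0" --pt "0 0.5 1.55 0 0 0 0" --pt "0 0 0 0 0 0 0" --pt "0 0 0 2 0 0 0" --pt "0 0 0 2 0 0 0" --pt "0 0 0 2 0 0 0" --pt "0 0 0 0.8 0 0 0"

```text
clock: 43.15
position: [599.2, 95.8, 19.9]
ee_rot: [1.0, 0.0, -0.002, 0.001]
contact_force: [-0.1, -0.4, -1.7]
gripper_width: 12.0
```

Request:
servo_tool --pt "0 0 0 0.4 0 0 0" --pt "0 0 0 0.2 0 0 0" --pt "0 0 0 0.1 0 0 0" --pt "0 0 0 0 0 0 0"

```text
clock: 43.55
position: [601.6, 95.7, 16.1]
ee_rot: [1.0, -0.0, 0.001, -0.0]
contact_force: [-0.2, 0.6, -2.4]
gripper_width: 12.3
```

Request:
servo_tool --pt "0.3 0 0 0 0 0 0" --pt "0.3 0 0 0 0 0 0" --pt "0.3 0 0 0 0 0 0" --pt "0.3 0 0 -2 0 0 0" --pt "0.3 0 0 -3 0 0 0" --pt "0.3 -1.2 0 -3 0 0 0" --pt "0.3 -1.2 0 0 0 0 0" --pt "0.3 -1.1 0 0 0 0 0" --pt "0.3 0 0 0 0 0 0" --pt "0.3 0 0 0 0 0 0"

```text
clock: 44.55
position: [566.0, 95.4, 95.0]
ee_rot: [1.0, -0.0, -0.0, 0.0]
contact_force: [1.2, -0.1, 0.8]
gripper_width: 25.6
```

```bash
python3 - <<'E'
from h import *
s=st(); w=get_image("wrist"); save(w,"w15.png"); sticks(w,14,(220,60,360,300),120)
E
```

```text
t 44.55 p [566.   95.4  95. ] x [ 1.    -0.    -0.001] y [-0.    -1.     0.001] z [-0.001 -0.001 -1.   ] F [ 1.2 -0.1  0.8] w 25.6
(270, 91, 22, 140) [[602.5, 96.5], [99.3, 13.9], 0.5]
```

Request:
servo_tool --pt "0.3 0 -0.08 3 0 0 0" --pt "0.3 0 0 3 0 0 0" --pt "0.3 0 0 1.3 0 0 0" --pt "0.3 0 0 0.75 0 0 0" --pt "0.3 0 0 0 0 0 0" --pt "0.3 0 0 0 0 0 0" --pt "0 0 0 0 0 0 0" --pt "0 0 0 0 0 0 0" --pt "0 0 0 0 0 0 0" --pt "0 0 0 0 0 0 0"

```text
clock: 45.6
position: [567.1, 96.6, 16.3]
ee_rot: [1.0, -0.0, 0.001, -0.0]
contact_force: [-0.4, 0.1, 6.2]
gripper_width: 12.2
```

Request:
servo_tool --pt "0 0 0 -0.5 0 0 0" --pt "0 0 0 -1 0 0 0" --pt "0 0 0 -2 0 0 0" --pt "0 0 0 -3 0 0 0" --pt "0 0 0 -3 0 0 0" --pt "0 0 0 0 0 0 0" --pt "0 0 0 0 0 0 0"

```text
clock: 46.3
position: [565.9, 96.4, 110.6]
ee_rot: [1.0, -0.001, 0.0, -0.0]
contact_force: [-0.6, 0.3, -2.0]
gripper_width: 12.1
```

```bash
python3 - <<'E'
from h import *
s=st(); w=get_image("wrist"); sticks(w,s["position"][2]+1,(240,10,360,300),120)
E
```

```text
t 46.3 p [565.9  96.4 110.6] x [ 1.    -0.001  0.001] y [-0.001 -1.    -0.001] z [ 0.001  0.001 -1.   ] F [-0.6  0.3 -2. ] w 12.1
(266, 85, 34, 215) [[600.4, 96.7], [101.1, 13.8], 0.0]
```

Request:
servo_tool --pt "0 -2.6 0 0 0 0 0" --pt "0 -2.6 1.5 0 0 0 0" --pt "0 -2.5 3 0 0 0 0" --pt "0 0 3.2 0 0 0 0" --pt "0 0 3.2 0 0 0 0" --pt "0 0 2.2 0 0 0 0" --pt "0 0 1.1 0 0 0 0" --pt "0 0 0.71 0 0 0 0" --pt "0 0 0 0 0 0 0" --pt "0 0 0 0 0 0 0"

```text
clock: 47.35
position: [489.1, -52.3, 109.6]
ee_rot: [1.0, -0.0, -0.0, 0.0]
contact_force: [-0.4, -0.5, -1.2]
gripper_width: 12.0
```

```bash
python3 - <<'E'
from h import *
s=st(); w=get_image("wrist"); g=w["image"].astype(int)
A=np.array([581.6,-118.4,0]); Rz=R.from_euler('z',-0.012).as_matrix()
z=s["position"][2]
for dx in (50,65,80):
    u0,v0=proj(w,(s["position"][0]+dx,s["position"][1],z)); r=g[int(v0)].sum(1); 
    e=np.gradient(cv2.GaussianBlur(r[None].astype(np.float32),(3,1),0)[0]); l=int(u0)-24
    a=l+np.argmax(np.abs(e[l:int(u0)-6])); b=int(u0)+6+np.argmax(np.abs(e[int(u0)+6:int(u0)+26])); print(dx,a,b,ray(w,((a+b)/2,v0),z)[:2].round(1))
for x in (14,22):
    u0,v0=proj(w,A+Rz@np.array((x,66,48))); r=g[int(v0)].sum(1); print(x,u0.round(1),v0.round(1),r[int(u0)-22:int(u0)+23].tolist())
save(w,"w16.png",(130,0,430,240),2.6)
E
```

```text
t 47.35 p [489.1 -52.3 109.6] x [ 1.    -0.    -0.001] y [-0. -1.  0.] z [-0.001 -0.    -1.   ] F [-0.4 -0.5 -1.2] w 12.0
50 268 297 [539.1 -51.9]
65 269 297 [554.1 -52.1]
80 268 298 [569.1 -52.1]
14 283.5 50.6 [700, 698, 693, 691, 689, 674, 597, 477, 429, 426, 444, 456, 459, 460, 492, 582, 620, 624, 626, 630, 636, 641, 643, 642, 642, 644, 645, 643, 638, 620, 580, 556, 556, 573, 592, 547, 495, 518, 652, 702, 708, 707, 703, 702, 699]
22 283.7 35.2 [701, 699, 694, 691, 691, 679, 594, 458, 408, 409, 429, 441, 446, 445, 482, 576, 614, 618, 620, 626, 630, 634, 638, 636, 635, 637, 639, 637, 631, 615, 574, 552, 555, 557, 549, 519, 496, 474, 544, 676, 705, 708, 703, 700, 698]
```

Request:
servo_tool --pt "0 0 0.04 2 0 0 0" --pt "0 0 0 2 0 0 0" --pt "0 0 0 1.5 0 0 0" --pt "0 0 0 0.7 0 0 0" --pt "0 0 0 0 0 0 0" --pt "0 0 0 0 0 0 0"

```text
clock: 48.0
position: [489.7, -52.8, 48.4]
ee_rot: [1.0, 0.0, 0.0, -0.0]
contact_force: [0.4, -0.2, -0.7]
gripper_width: 12.1
```

Request:
servo_tool --pt "0 0.5 0 0 0 0 0" --pt "0 0.8 0 0 0 0 0" --pt "0 0.8 0 0 0 0 0" --pt "0 0.5 0 0 0 0 0" --pt "0 0 0 0 0 0 0"

```text
clock: 48.5
position: [516.3, -53.2, 48.0]
ee_rot: [1.0, -0.0, 0.001, -0.0]
contact_force: [-0.3, -0.3, -1.9]
gripper_width: 12.1
```

Request:
servo_tool --pt "0 0.8 0.01 0 0 0 0" --pt "0 0.8 0.01 0 0 0 0" --pt "0 0.8 0.01 0 0 0 0" --pt "0 0.8 0.01 0 0 0 0" --pt "0 0.2 0 0 0 0 0" --pt "0 0 0 0 0 0 0"

```text
clock: 49.1
position: [549.4, -53.6, 47.7]
ee_rot: [1.0, -0.0, -0.0, 0.0]
contact_force: [0.1, -0.5, -0.5]
gripper_width: 12.0
```

Request:
servo_tool --pt "0 0.2 0 0.1 0 0 0" --pt "0 0.2 0 0 0 0 0" --pt "0 0.2 0 0 0 0 0" --pt "0 0.1 0 0 0 0 0" --pt "0 0.1 0 0 0 0 0" --pt "0 0 0 0 0 0 0"

```text
clock: 49.7
position: [557.2, -53.6, 46.9]
ee_rot: [1.0, -0.0, 0.0, -0.0]
contact_force: [0.0, -0.5, -2.4]
gripper_width: 11.7
```

Request:
servo_tool --pt "0 0.1 0 0 0 0 0" --pt "0 0.1 0 0 0 0 0" --pt "0 0 0 0 0 0 0"

```text
clock: 50.0
position: [558.1, -53.7, 46.6]
ee_rot: [1.0, -0.0, -0.001, 0.0]
contact_force: [-2.8, 0.1, 0.0]
gripper_width: 12.3
```

Request:
servo_tool --pt "0 0.1 0 0 0 0 0" --pt "0 0.1 0 0 0 0 0" --pt "0 0 0 0 0 0 0"

```text
clock: 50.3
position: [558.1, -53.8, 46.2]
ee_rot: [1.0, -0.001, -0.003, 0.0]
contact_force: [-7.1, 1.9, 1.9]
gripper_width: 11.9
```

Request:
servo_tool --pt "0.3 0 0 0 0 0 0" --pt "0.3 0 0 0 0 0 0" --pt "0.3 0 0 0 0 0 0" --pt "0.3 0 0 -2 0 0 0" --pt "0.3 0 0 -3 0 0 0" --pt "0.3 0 0 -3 0 0 0" --pt "0.3 -3 2 -3 0 0 0" --pt "0.3 -3 2.5 0 0 0 0" --pt "0.3 0 0 0 0 0 0" --pt "0.3 0 0 0 0 0 0"

```text
clock: 51.3
position: [501.4, -99.0, 157.7]
ee_rot: [1.0, -0.001, 0.001, -0.0]
contact_force: [0.7, 0.0, 0.4]
gripper_width: 25.6
```

```bash
python3 - <<'E'
from h import *
s=st(); w=get_image("wrist"); fronts(w,(66,16,-34)); save(w,"w17.png",(100,0,460,240),2.2)
E
```

```text
t 51.3 p [501.4 -99.  157.7] x [ 1.    -0.001  0.002] y [-0.001 -1.    -0.   ] z [ 0.002  0.    -1.   ] F [0.7 0.  0.4] w 25.6
ch y 66 front edge analyser x -38.25 step 102 [487, 491, 489, 487, 409, 309, 308, 311, 309, 284, 284, 309, 310, 312, 311, 308, 307, 303, 394, 496, 505, 506, 506, 506, 506, 507, 507, 508, 509, 508, 507, 507, 508, 508, 509, 507, 507, 506, 510, 510, 509]
ch y 16 front edge analyser x -50.25 step 75 [201, 201, 201, 204, 264, 295, 337, 365, 347, 288, 297, 372, 379, 380, 381, 382, 378, 378, 407, 477, 495, 495, 494, 494, 494, 495, 495, 495, 496, 496, 496, 497, 498, 500, 501, 502, 504, 505, 507, 507, 509]
ch y -34 front edge analyser x -60.75 step 158 [264, 267, 269, 275, 433, 527, 524, 505, 455, 322, 319, 352, 381, 382, 379, 379, 378, 378, 383, 468, 500, 499, 500, 500, 503, 503, 505, 506, 505, 508, 510, 513, 514, 517, 520, 519, 521, 522, 523, 525, 527]
```

View pics/w17.png

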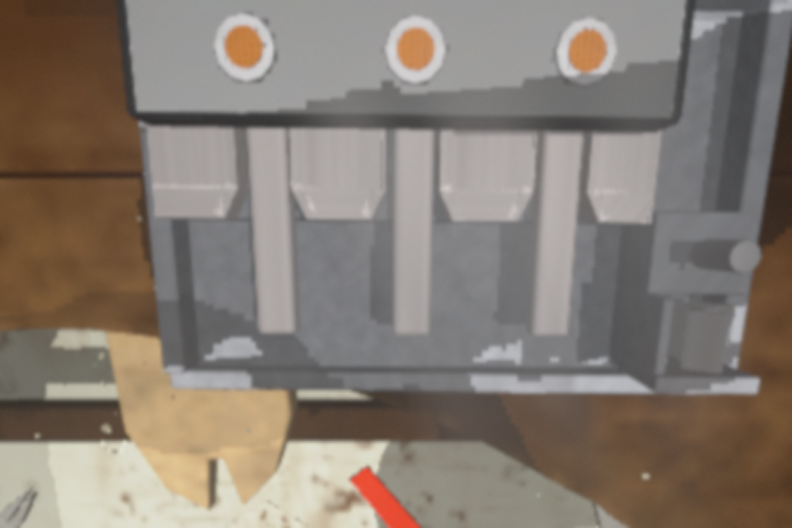

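All three sticks sit side by side in their channels with their ends level (rows 332–335 in the crop). Now I'll close the cover.

Request:
servo_tool --pt "0.25 0 1.0 -4 0 0 0" --pt "0.25 0 1.0 -4 0 0 0" --pt "0.25 0 0 -4.7 0 0 8.2" --pt "0.25 0 0 0 0 0 8.2" --pt "0.25 0 0 0 0 0 8.2" --pt "0.25 0 0 0 0 0 8.2" --pt "0.25 0 0 0 0 0 8.2" --pt "0.25 0 0 0 0 0 8.2" --pt "0.25 0 0 0 0 0 8.2" --pt "0.25 0 0 0 0 0 8.2" --pt "0.25 0 0 0 0 0 8.2" --pt "0.25 0 0 0 0 0 8.2"

```text
clock: 52.55
position: [502.3, -117.9, 283.4]
ee_rot: [0.753, -0.658, -0.0, 0.0]
contact_force: [0.6, 0.7, 0.8]
gripper_width: 21.0
```

Request:
servo_tool --pt "0.25 0 0 0 0 0 8.0" --pt "0.25 0 -3 0 0 0 0" --pt "0.25 0 -3 0 0 0 0" --pt "0.25 0 -3 0 0 0 0" --pt "0.25 0 -3 0 0 0 0" --pt "0.25 0 -3 0 0 0 0" --pt "0.25 0 -2 0 0 0 0" --pt "0.25 0 -1 0 0 0 0" --pt "0.25 0 0 0 0 0 0" --pt "0.25 0 0 0 0 0 0"

```text
clock: 53.55
position: [680.8, -118.4, 283.5]
ee_rot: [-0.707, 0.707, 0.0, -0.0]
contact_force: [-0.6, 0.3, 0.7]
gripper_width: 21.0
```

```bash
python3 - <<'E'
from h import *
s=st(); w=get_image("wrist"); A=np.array([581.6,-118.4,0]); Rz=R.from_euler('z',-0.012).as_matrix()
for y in (-35,0,35): print(proj(w,A+Rz@np.array((100.1,y,216))).round(1))
g=w["image"].astype(int).sum(2)
u,v=proj(w,A+Rz@np.array((100.1,-25,216)))
print(int(u),int(v)); r=g[int(v),int(u)-60:int(u)+61:2]; print(r.tolist())
save(w,"w18.png")
E
```

```text
t 53.55 p [ 680.8 -118.4  283.5] x [-0. -1. -0.] y [-1.     0.     0.001] z [-0.001  0.    -1.   ] F [-0.6  0.3  0.7] w 21.0
[281.7 167.6]
[281.1 217. ]
[280.5 261.6]
281 182
[141, 144, 146, 149, 151, 149, 148, 152, 153, 156, 155, 161, 329, 618, 612, 665, 680, 680, 680, 678, 670, 608, 470, 462, 464, 464, 329, 234, 248, 254, 261, 266, 268, 422, 667, 668, 665, 662, 659, 660, 660, 662, 662, 662, 665, 666, 668, 671, 667, 541, 393, 391, 394, 394, 388, 362, 341, 341, 342, 334, 370]
```

Request:
servo_tool --pt "0.25 0 0 2.5 0 0 0" --pt "0.25 0 0 2 0 0 0" --pt "0.25 0 0 1.2 0 0 0" --pt "0.25 0 0 0.8 0 0 0" --pt "0.25 0 0 0 0 0 0" --pt "0 0 0 0 0 0 0" --pt "0 0 0 0 0 0 0" --pt "0 0 0 0 0 0 0" --pt "0 0 0 0 0 0 0"

```text
clock: 54.5
position: [681.5, -118.8, 220.0]
ee_rot: [-0.707, 0.707, -0.001, 0.001]
contact_force: [0.0, -0.5, 1.2]
gripper_width: 7.6
```

Request:
servo_tool --pt "0 0 1.37 -0.11 0 0 0" --pt "0 0 1.38 0 0 0 0" --pt "0 0 1.37 0.1 0 0 0" --pt "0 0 1.36 0.2 0 0 0" --pt "0 0 1.34 0.3 0 0 0" --pt "0 0 1.32 0.4 0 0 0" --pt "0 0 0 0 0 0 0"

```text
clock: 55.2
position: [597.7, -118.0, 211.5]
ee_rot: [-0.707, 0.707, 0.001, -0.0]
contact_force: [-4.1, 4.1, 7.2]
gripper_width: 7.2
```

Request:
servo_tool --pt "0 0 1.29 0.49 0 0 0" --pt "0 0 1.25 0.58 0 0 0" --pt "0 0 1.2 0.67 0 0 0" --pt "0 0 1.15 0.76 0 0 0" --pt "0 0 1.09 0.84 0 0 0" --pt "0 0 1.02 0.92 0 0 0" --pt "0 0 0 0 0 0 0"

```text
clock: 55.9
position: [528.7, -116.9, 166.5]
ee_rot: [-0.707, 0.707, 0.001, 0.001]
contact_force: [0.0, 6.3, -1.3]
gripper_width: 7.2
```

Request:
servo_tool --pt "0 0 0.95 0.99 0 0 0" --pt "0 0 0.88 1.06 0 0 0" --pt "0 0 0.8 1.12 0 0 0" --pt "0 0 0.71 1.18 0 0 0" --pt "0 0 0.62 1.23 0 0 0" --pt "0 0 0.45 1.1 0 0 0" --pt "0 0 0 0 0 0 0"

```text
clock: 56.6
position: [485.0, -117.1, 99.4]
ee_rot: [-0.706, 0.708, 0.001, 0.001]
contact_force: [0.2, 8.4, -0.8]
gripper_width: 7.1
```

Request:
servo_tool --pt "0.25 0 0 0 0 0 0" --pt "0.25 0 0 0 0 0 0" --pt "0.25 0 0 0 0 0 0" --pt "0.25 0 0 -2 0 0 0" --pt "0.25 0 0 -3 0 0 0" --pt "0.25 0 0 -4 0 0 0" --pt "0 0 -2 -3 0 0 0" --pt "0 0 -3.5 0 0 0 0" --pt "0 0 0 0 0 0 0" --pt "0 0 0 0 0 0 0"

```text
clock: 57.6
position: [540.4, -118.7, 220.1]
ee_rot: [-0.707, 0.707, 0.001, -0.0]
contact_force: [-0.5, 0.6, -0.6]
gripper_width: -0.0
```

```bash
python3 - <<'E'
from h import *
s=st(); d=get_image("wrist"); save(d,"w19.png")
A=np.array([581.6,-118.4,0]); g=d["image"].astype(int).sum(2)
for th in (0,0.22,0.3):
  a=np.arctan2(54,131)+th; h=A+[78-141.7*np.cos(a),0.6,30+141.7*np.sin(a)]
  print(th,h.round(1),proj(d,h).round(1),proj(d,h+[0,-20,0]).round(1))
T=get_image("scene"); save(T,"s19.png")
im=g; m=(g<250)[100:260,200:360]
for th in (0,.22,.3):
  a=np.arctan2(26,185)+th; h=A+[78-187*np.cos(a),0,30+187*np.sin(a)]; print("bar ends",th,proj(T,h+[0,-45,0]).round(1),proj(T,h+[0,45,0]).round(1),proj(d,h+[0,-30,0]).round(1))
E
```

```text
t 57.6 p [ 540.4 -118.7  220.1] x [-0.001 -1.    -0.   ] y [-1.     0.001  0.001] z [-0.001  0.    -1.   ] F [-0.5  0.6 -0.6] w -0.0
0 [ 528.6 -117.8   84. ] [294.9 192.9] [295.1 171.5]
0.22 [ 543.5 -117.8  111.3] [278.3 202. ] [278.2 178.5]
0.3 [ 550.4 -117.8  120.3] [269.7 205.4] [269.3 181.1]
bar ends 0 [378.6 191.1] [360.4 209.1] [349.6 154.8]
bar ends 0.22 [378.  176.9] [359.4 194.6] [347.7 162.1]
bar ends 0.3 [377.  171.5] [358.2 189. ] [344.  165.1]
```

View pics/w19.png

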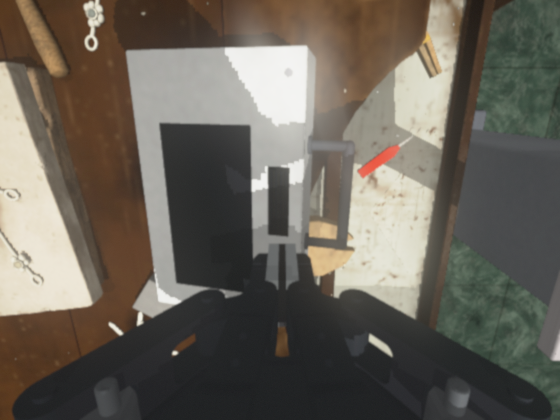

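The cover rests popped up, with the press pad centred at (278,202) as predicted for 0.22 rad. Pressing it shut now.

Request:
servo_tool --pt "0 0 0 4 0 0 0" --pt "0 0 0 3.5 0 0 0" --pt "0 0 0 1.5 0 0 0" --pt "0 0 0 0.7 0 0 0" --pt "0 0 0.2 0.5 0 0 0" --pt "0 0 0.2 0.5 0 0 0" --pt "0 0 0.2 0.5 0 0 0" --pt "0 0 0.2 0.5 0 0 0" --pt "0 0 0.2 0.4 0 0 0" --pt "0 0 0.1 0.3 0 0 0" --pt "0 0 0 0 0 0 0"

```text
clock: 58.8
position: [529.0, -118.6, 96.1]
ee_rot: [-0.707, 0.707, 0.0, -0.0]
contact_force: [-2.2, 0.3, 2.1]
gripper_width: 0.1
```

Request:
servo_tool --pt "0 0 0 0.2 0 0 0" --pt "0 0 0 0.2 0 0 0" --pt "0 0 0 0.2 0 0 0" --pt "0 0 0 0.1 0 0 0" --pt "0 0 0 0.1 0 0 0" --pt "0 0 0 0 0 0 0"

```text
clock: 59.4
position: [529.3, -118.6, 88.4]
ee_rot: [-0.707, 0.707, 0.0, -0.0]
contact_force: [-2.4, -0.5, 3.6]
gripper_width: 0.3
```

Request:
servo_tool --pt "0 0 0 0.1 0 0 0" --pt "0 0 0 0.1 0 0 0" --pt "0 0 0 0 0 0 0"

```text
clock: 59.7
position: [529.3, -118.6, 87.2]
ee_rot: [-0.707, 0.707, 0.0, -0.0]
contact_force: [-5.7, 0.4, 8.5]
gripper_width: -0.3
```

Request:
servo_tool --pt "0 0 0 0.1 0 0 0" --pt "0 0 0 0 0 0 0" --pt "0 0 0 -0.3 0 0 0" --pt "0 0 0 -0.4 0 0 0" --pt "0 0 0 -0.6 0 0 0" --pt "0 0 0 0 0 0 0"

```text
clock: 60.3
position: [530.8, -118.4, 99.3]
ee_rot: [-0.707, 0.707, -0.001, 0.001]
contact_force: [0.4, 0.4, -0.2]
gripper_width: 0.3
```

Request:
servo_tool --pt "0 0 0 -1 0 0 0" --pt "0 0 0 -2 0 0 0" --pt "0 0 0 -3 0 0 0" --pt "0 0 0 -4.2 0 0 0" --pt "0 0 -1.1 -1.5 0 0 0" --pt "0 0 0 0 0 0 0" --pt "0 0 0 0 0 0 0" --pt "0 0 0 0 0 0 0"

```text
clock: 61.1
position: [539.3, -118.5, 214.1]
ee_rot: [-0.707, 0.707, 0.001, -0.001]
contact_force: [0.1, 0.3, -0.1]
gripper_width: -0.1
```

```bash
python3 - <<'E'
from h import *
s=st(); d=get_image("wrist"); save(d,"w20.png"); g=d["image"].astype(int).sum(2)
A=np.array([581.6,-118.4,0])
for th in (0,0.22):
  a=np.arctan2(54,131)+th; h=A+[78-141.7*np.cos(a),0.6,30+141.7*np.sin(a)]
  u,v=proj(d,h+[0,-15,0]); print("pad",th,u.round(1),v.round(1))
  a=np.arctan2(26,185)+th; h=A+[78-187*np.cos(a),0,30+187*np.sin(a)]; p,q=proj(d,h+[0,-30,0]),proj(d,h+[0,-45,0]); print("bar",p.round(1),q.round(1))
for v in (171,176,181): print(v,[(u,int(g[v,u])) for u in range(255,375,3)])
m=(g<220).astype(np.uint8); m[:140]=0; m[230:]=0; m[:,:255]=0; m[:,340:]=0
for c in blobs(m,150): print(cv2.boundingRect(c),cv2.contourArea(c))
E
```

```text
t 61.1 p [ 539.3 -118.5  214.1] x [-0.001 -1.    -0.   ] y [-1.     0.001  0.003] z [-0.003  0.    -1.   ] F [ 0.1  0.3 -0.1] w -0.1
pad 0 293.9 178.2
bar [349.6 155.5] [350.6 139.6]
pad 0.22 276.6 186.1
bar [347.7 163.1] [348.9 144.9]
171 [(255, 220), (258, 229), (261, 236), (264, 238), (267, 600), (270, 724), (273, 724), (276, 640), (279, 591), (282, 532), (285, 304), (288, 325), (291, 343), (294, 362), (297, 375), (300, 378), (303, 434), (306, 573), (309, 567), (312, 568), (315, 509), (318, 359), (321, 499), (324, 367), (327, 346), (330, 346), (333, 346), (336, 352), (339, 391), (342, 582), (345, 362), (348, 368), (351, 363), (354, 576), (357, 482), (360, 438), (363, 428), (366, 421), (369, 409), (372, 433)]
176 [(255, 215), (258, 220), (261, 197), (264, 202), (267, 428), (270, 539), (273, 543), (276, 548), (279, 546), (282, 510), (285, 283), (288, 301), (291, 321), (294, 338), (297, 353), (300, 362), (303, 424), (306, 564), (309, 559), (312, 558), (315, 480), (318, 382), (321, 538), (324, 350), (327, 335), (330, 335), (333, 333), (336, 336), (339, 403), (342, 527), (345, 357), (348, 367), (351, 364), (354, 587), (357, 615), (360, 508), (363, 443), (366, 512), (369, 450), (372, 414)]
181 [(255, 177), (258, 181), (261, 187), (264, 189), (267, 399), (270, 535), (273, 539), (276, 544), (279, 544), (282, 507), (285, 260), (288, 280), (291, 297), (294, 314), (297, 332), (300, 341), (303, 429), (306, 555), (309, 552), (312, 553), (315, 458), (318, 410), (321, 551), (324, 335), (327, 326), (330, 322), (333, 323), (336, 323), (339, 411), (342, 469), (345, 347), (348, 360), (351, 371), (354, 600), (357, 615), (360, 620), (363, 622), (366, 580), (369, 461), (372, 495)]
(283, 193, 18, 33) 314.5
(255, 175, 12, 55) 544.5
```

The pad now spans columns 284–303, centred at 293.5, against 293.9 predicted for a latched cover and 276.6 for a popped one. I'll compare the bystanders with the first picture, then hand in.

```bash
python3 - <<'E'
from h import *
a=cv2.imread("pics/top0.png").astype(int); b=get_image("top")["image"][:,:,::-1].astype(int)
for n,(x,y,X,Y) in dict(clamp=(226,168,244,218),anvil=(288,158,320,190),tweezers=(108,230,168,252)).items():
    print(n,np.abs(a-b)[y:Y,x:X].mean().round(1))
st(); print(job_done())
E
```

```text
clamp 9.9
anvil 36.7
tweezers 6.4
t 61.2 p [ 539.6 -118.6  214.2] x [-0.001 -1.    -0.   ] y [-1.     0.001  0.003] z [-0.003  0.    -1.   ] F [-0.3 -0.3 -0. ] w 0.2
the job is handed in; nothing more can be done
None
```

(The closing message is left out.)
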